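# Put away the mounted lino blocks and scrapers

## Task

The printing is over: pull open the drawer of the low drawer unit, lift every mounted lino block up out of the dowel rack and stand it on its long edge in a groove of the drawer, one to a groove, and lay both scrapers in the flat tray beside the grooves. Then slide the drawer fully shut, and leave everything else on the table where it is.

Things in the scene. Friction and masses are not known exactly. Their poses are not given: they have to be found in the camera images.
- drawer (a joint): slide of the drawer, m: 0 = fully shut, 0.165 = fully open (it starts shut or a little ajar). It moves along the unit's -x, against about 2 N of friction, and stays where it is left
- unit: low desk-top drawer unit of light wood, fixed, 190 deep (x) x 340 wide (y) x 118 mm high; origin at the centre of its underside on the table, its front (-x) faces the robot. Its one drawer has a 12 mm front panel (108 high, top edge 114 mm above the table) standing 12 mm proud of the unit's front when shut. Inside, front to rear, the drawer is 144 mm deep; pulled out 160 mm, all of it lies in front of the unit. Its side and rear walls reach 58 mm above the table
- drawer_handle (a point): middle of the drawer's steel bar handle, which runs 120 mm along y, 35 mm in front of the front panel, 85 mm above the table, 11 mm thick; can be pinched from above with the fingers closing along x. Moves with the drawer; axes as the unit's
- groove0 (a point): middle of the bottom of the first groove, at the +y side of the drawer. The four grooves run along the drawer's x (144 mm long), 20 mm wide, 44 mm apart; floor 18 mm above the table, the wooden bed between them 32 mm high. Moves with the drawer; axes as the unit's
- groove1 (a point): same for the second groove (44 mm to the -y side of groove0)
- groove2 (a point): same for the third groove
- groove3 (a point): same for the fourth groove, next to the tray
- tray (a point): middle of the floor of the flat tray at the -y side of the drawer: 144 (x) x 115 mm (y), its floor 42 mm above the table, walls 16 mm above that floor. Moves with the drawer; axes as the unit's
- rack: dowel drying rack of wood, fixed, 150 (x) x 190 mm (y); origin at the centre of its underside. Four slots 44 mm apart along y, each between pairs of 8 mm dowels at x = +-40 mm, 15 mm clear between the dowels of a pair, which reach 36 mm above the base board (10 mm thick, 46 mm above the table)
- block_0: lino block mounted on plywood, 110 long (x) x 12 thick (y) x 70 mm high (z), 0.11 kg, grey lino on its +y face; stands on its long edge in a rack slot, its bottom 10 mm above the table; origin at the centre of its lower long edge face, z up. 2 to 4 of the four blocks are present, in any slots
- block_1: another such block, same size (absent in some starts)
- block_2: another such block, same size (absent in some starts)
- block_3: another such block, same size (absent in some starts)
- scraper_a: flat scraper lying on the table at the left, 126 mm long, 0.075 kg: a straight handle 22 mm wide (y) and 12 mm thick (z) from 63 mm on the -x side to 22 mm on the +x side of the origin, then a thinner steel blade 42 mm wide to 63 mm on +x; origin at the middle of its length on its underside, x along its length towards the blade. Can be gripped across the handle near its middle of mass, some 12 mm on the -x side of the origin
- scraper_b: second scraper, same size and shape
- tube_b: tube of ink lying behind the rack, 44x156x34 mm, to be left alone
- clip: bulldog clip lying in front of the rack, 49x50x8 mm, to be left alone

How it is judged:
By the outcome, as a careful person would: the job done as asked, in the order asked, and still so for the second after the job is handed in, with the robot touching nothing.
Of block_0, block_1, block_2, block_3 only 2 to 4 are there at a start; the rules pass over those that are not, and their reading is None.
At some moment in a run one of scraper_a, scraper_b may be knocked a few centimetres aside while the robot is not near it.
It also fails if it takes over 210 s, if anything falls off the work surface, if the arm or the gripper's body presses on something with over 40 N, if the wrist force passes 120 N, or if a joint passes its speed limit or range.

## Robot

A 6-joint arm with a two-finger parallel gripper is mounted at the origin on a cart in front of the work surface, level with it; the furniture and walls round the work are solid. World frame = base frame: x ahead of the robot, y to its left, z up, the work surface at z = 0. Lengths are in m, angles in rad, forces in N, time in s.
With the tool pointing down it reaches from about 0.375 to 0.975 m from the base axis. Payload 3.8 kg.
Tool frame: the origin (TCP) lies on the centre line of the jaws, within the pads' length; the fingertips stand 25 mm ahead of it and the grasp point (between the pads) lies 6 mm ahead of it; y points along the fingers, z is the direction in which the jaws open and shut, and the axes are right-handed (so a half turn about y gives the same grasp; the last joint's range is limited). The gripper opens to 85 mm and grips with 20 to 120 N. Pads are 22 mm wide; open, the fingers measure 114 mm over their backs; the gripper's body (76 mm by 85 mm) begins 54 mm behind the grasp point. The pads swing forward as they close: fully open they stand 13 mm farther back than shut.
Start: joints at [-1.227, 0.264, 1.604, -0, 1.274, -0.037], TCP at [0.251, -0.627, 0.256] pointing down, gripper open.
Joint ranges: [-2.63, 2.63], [-0.94, 2.18], [0.31, 2.57], [-1.31, 4.45], [0, 2.66], [-2.55, 2.55]. Speed limits (rad/s): [2.57, 2.57, 3.14, 3.14, 3.14, 3.14].

## Interface

Orientations are given as a rotation vector (axis times angle).
In Python, from workcell import bot gives the robot as it stands.
- The arm moves only by the shell command python3 -m jog 'ROWS' [FORCE]. ROWS is JSON, a list of rows, each a list of 5 numbers: the shift along the world's x, y, z in mm, then the turn about the world's z in degrees, then the finger opening in mm, from 0 to 85.4. A call has exactly 10 rows; each row is the pose to reach, as a shift and turn from the pose commanded when the call began; what a row does not reach only later rows make up. A row lasts 1/8 s, in which the tool goes at most 62.5 mm and 10.7 degrees, less where a joint would pass 70% of its speed; a pose out of reach is approached as far as the arm can. A call with a gripper value outside its range is refused whole. The fingers move at their own pace and stop on an object; FORCE is the grip in N (left out, the last holds). Time passes only in rows, so rows that repeat a pose let the fingers close, or fill a call up. It gives the time, the measured TCP pose, the force and the opening at its end, in the units of the state.
- bot.read_state(): the state, without advancing time (a new reading comes with each control period).
- bot.read_camera(name): name is "scene" or "top" or "wrist"; returns a dict with "pixels" (480x640x3 uint8, red, green, blue), "fx", "fy", "cx", "cy" (pixels), "dist" ([k1, k2, p1, p2, k3] as OpenCV has them; the pictures are not rectified), "R" (3x3) and "t" (3): a world point X has camera coordinates R X + t. Camera axes: x right, y down, z forward; pixel columns grow to the right and rows downward; lengths in m; the calibration is good to about 2 mm. A picture is of the moment at which its call begins. There is no depth.
- bot.finish_job(): hands the job in, once; it reports no verdict.
The state is a dict: "time": time; "q": joint angles; "joint_vel": joint speeds; "joint_torque": joint torques, N m; "tool_pos": TCP position; "tcp_rot": TCP orientation; "wrist_force": force on the tool from outside, world axes, zero at the start; "torque": the same for the moment, N m; "width": opening from 0.0 (shut) to 1.0 (fully open).
Only numpy, scipy, OpenCV 4.12 (cv2) and the standard library are available. Lean on these libraries where they do the work, as an engineer would, in place of code of your own. Each camera call takes 0.05 s, during which the arm holds its last target.

## Working session

There is one attempt and no reset: what is moved stays moved. The work goes in short steps, Python scripts to look and compute and a shell command to move; the robot and the scene stay as the last step left them, time stands still between calls to the robot, and variables do not carry over. Pictures are saved under pics/ and viewed, and the job is handed in when it is done.

```bash
ls; mkdir -p pics; python3 - <<'E'
from workcell import bot
import cv2
s=bot.read_state();print(s)
for n in["scene","top","wrist"]:
    c=bot.read_camera(n);cv2.imwrite(f"pics/{n}0.png",c["pixels"][:,:,::-1]);print(n,c["fx"],c["cx"],c["cy"],c["dist"],c["R"],c["t"])
E
```

```text
pics
{'time': 0.0, 'q': array([-1.22690771e+00,  2.64752083e-01,  1.60537787e+00,  4.35841154e-05,
        1.27370244e+00, -3.69185063e-02]), 'joint_vel': array([-2.14197002e-03, -9.04223318e-06, -3.18196198e-04,  3.89245692e-04,
        9.11624626e-04,  3.26987450e-04]), 'joint_torque': array([-8.10098554e-04, -5.15113735e+01, -3.67311645e+01, -1.68254769e-04,
        1.30251964e-02, -1.12371723e-05]), 'tool_pos': array([ 0.25064786, -0.62600861,  0.2549606 ]), 'tcp_rot': array([-0.38830392,  2.01541122, -2.01086028]), 'wrist_force': array([-0.09327382,  0.98379181, -0.33347264]), 'torque': array([-0.03842751, -0.01209269, -0.01149722]), 'width': 1.0013525427530978}
scene 623.3364746228688 319.2476155129562 235.24662427722723 [-0.09826049  0.          0.          0.          0.        ] [[-0.59555753 -0.80312955 -0.01715096]
 [-0.53423817  0.4119261  -0.7381778 ]
 [ 0.59991734 -0.43046465 -0.67438815]] [0.29961198 0.3676165  1.03902211]
top 446.04045264915317 333.8904982510884 235.83774607142857 [-0.02798465  0.          0.          0.          0.        ] [[-0.01625915 -0.99986318  0.0030429 ]
 [-0.98098103  0.01536323 -0.19349466]
 [ 0.19342143 -0.00613109 -0.98109661]] [0.00846333 0.53905929 1.10165654]
wrist 332.3018992650769 319.3157903461305 241.88463584059107 [-0.05689256  0.          0.          0.          0.        ] [[ 0.37080683 -0.92870801 -0.00193152]
 [-0.88416473 -0.35365682  0.3052533 ]
 [-0.28417428 -0.11148223 -0.95226923]] [-0.67498842 -0.03919709  0.37969946]
```

View pics/scene0.png

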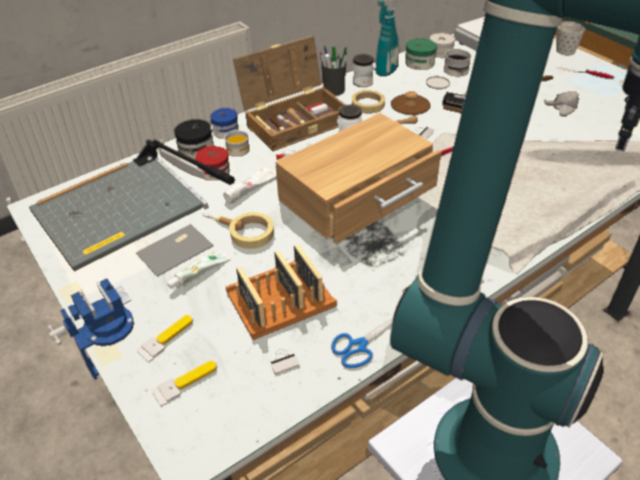

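View pics/top0.png

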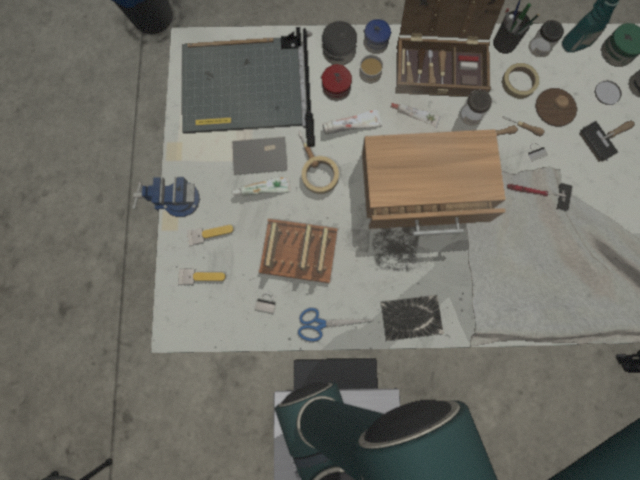

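View pics/wrist0.png

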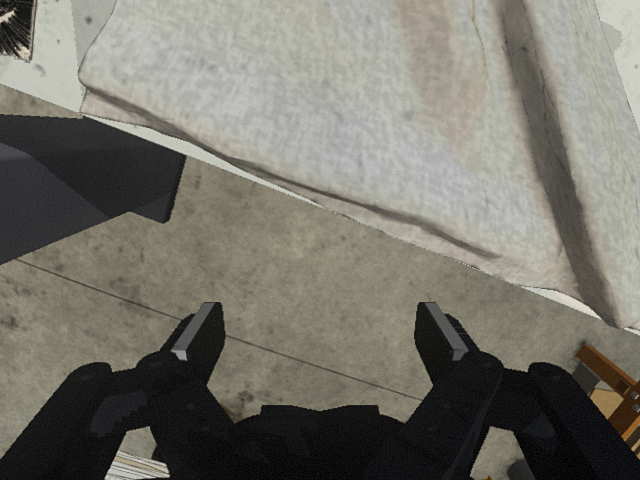

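The drawer is slightly ajar with its handle near top pixel (440,226). There are three blocks in the rack near (298,250), and scrapers near (212,233) and (203,277). I'll zoom in on these.

```bash
cat > h.py <<'E'
import numpy as np,cv2
from workcell import bot
def K(c): return np.array([[c["fx"],0,c["cx"]],[0,c["fy"],c["cy"]],[0,0,1.]])
def back(c,uv,z):
    p=cv2.undistortPoints(np.array([[uv]],float),K(c),np.array(c["dist"]))[0,0]
    R=np.array(c["R"]);o=-R.T@np.array(c["t"]);d=R.T@np.array([p[0],p[1],1]);return o+d*(z-o[2])/d[2]
def proj(c,X):
    return cv2.projectPoints(np.array(X,float).reshape(-1,1,3),cv2.Rodrigues(np.array(c["R"]))[0],np.array(c["t"],float),K(c),np.array(c["dist"]))[0][:,0]
def crop(c,name,x0,y0,w,h,s):
    im=cv2.resize(np.ascontiguousarray(c["pixels"][y0:y0+h,x0:x0+w,::-1]),None,fx=s,fy=s,interpolation=cv2.INTER_CUBIC)
    cv2.imwrite(f"pics/{name}.png",im)
E
python3 - <<'E'
from h import *
c=bot.read_camera("top");crop(c,"t1",170,200,180,120,4.4);crop(c,"t2",350,120,170,125,4.6)
c=bot.read_camera("scene");crop(c,"s1",130,230,220,180,3.3);crop(c,"s2",260,100,200,150,4)
E
```

```text
(no output)
```

View pics/t1.png

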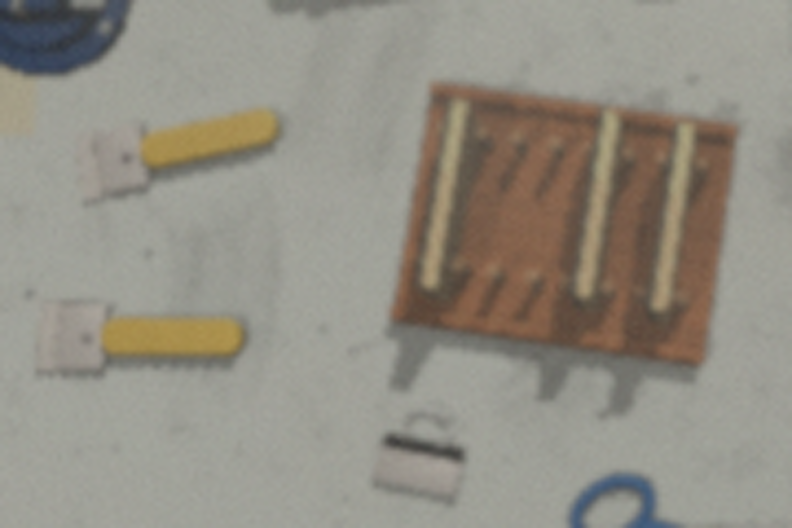

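View pics/t2.png

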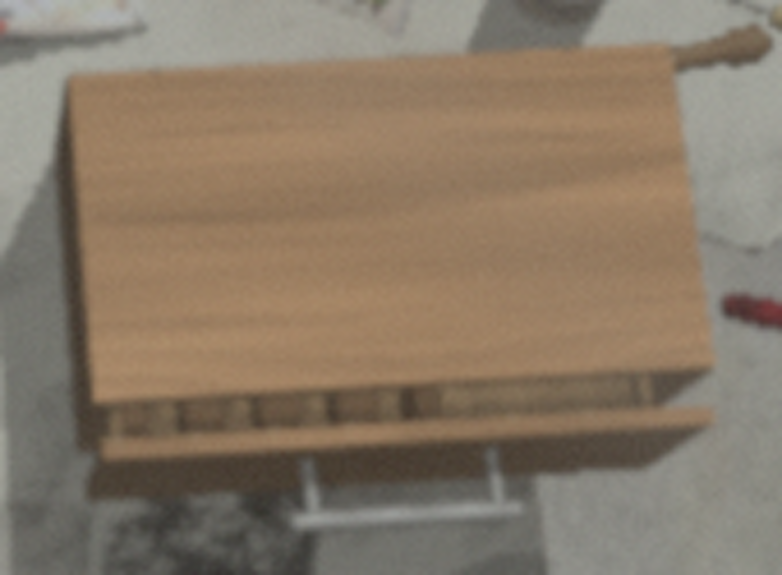

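View pics/s1.png

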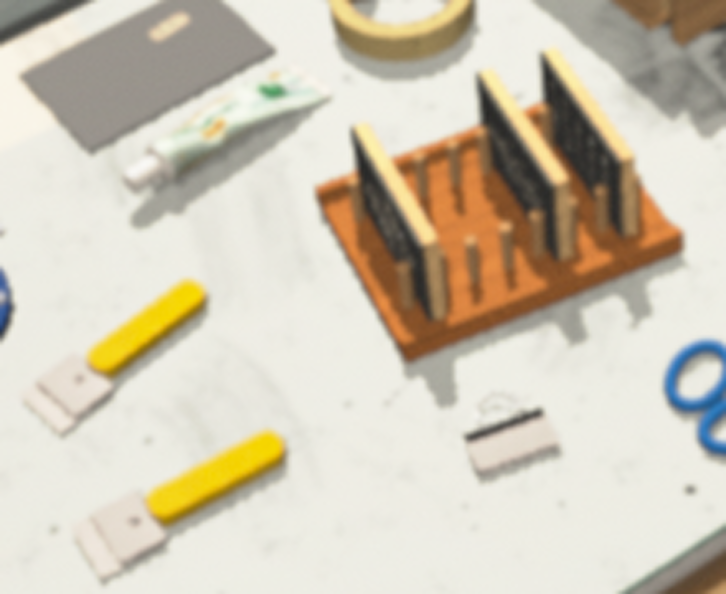

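View pics/s2.png

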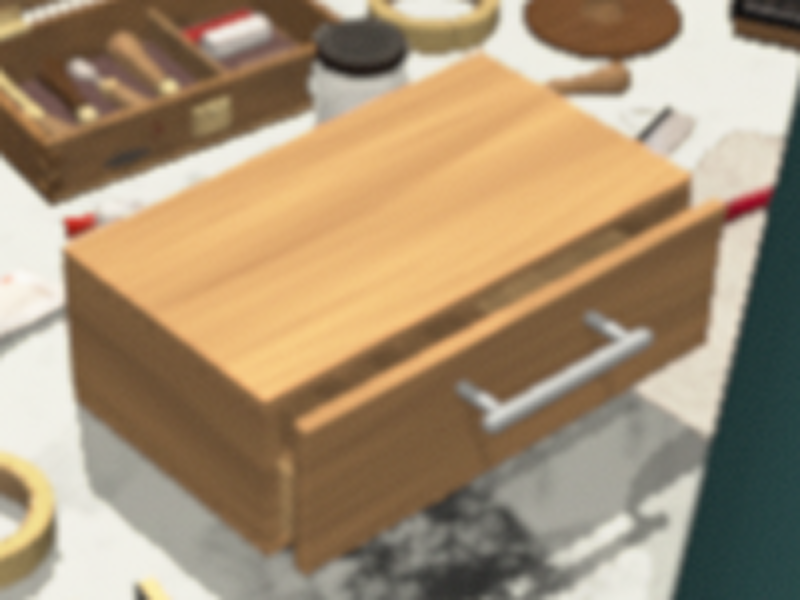

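```bash
python3 - <<'E'
from h import *
c=bot.read_camera("top");s=bot.read_camera("scene")
def P(c,name,pts,x0,y0,sc,z):
    r=np.array([back(c,(x0+(u+.5)/sc-.5,y0+(v+.5)/sc-.5),z)[:2] for u,v in pts])
    print(name,np.round(r*1000,1).tolist(), "len",np.round(np.linalg.norm(np.diff(r,axis=0),axis=1)*1000), "ang",np.round([np.degrees(np.arctan2(*(b-a)[::-1])) for a,b in zip(r,r[1:])],1)); return r
T2=(350,120,4.6);T1=(170,200,4.4);S1=(130,230,3.3);S2=(260,100,4)
P(c,"unit",[(72,75),(672,45),(715,368),(92,403)],*T2,.118)
P(s,"unitS",[(65,250),(482,52),(690,182),(265,403)],*S2,.118)
P(c,"handle",[(295,521),(520,508)],*T2,.09)
P(s,"handleS",[(490,420),(648,333)],*S2,.088)
P(c,"panel",[(105,460),(713,412)],*T2,.114)
P(c,"rack",[(433,83),(738,127),(702,363),(392,322)],*T1,.01)
P(s,"rackS",[(318,188),(405,352),(682,240)],*S1,.01)
for n,a in dict(b0=[(430,290),(458,100)],b1=[(585,298),(611,112)],b2=[(660,310),(685,125)]).items():P(c,n,a,*T1,.08)
for n,a in dict(b0=[(433,242),(360,130)],b1=[(566,190),(487,75)],b2=[(628,162),(548,53)]).items():P(s,n+"S",a,*S1,.08)
P(c,"sa",[(277,125),(92,164)],*T1,.008);P(c,"sb",[(243,337),(38,338)],*T1,.008)
P(s,"saS",[(198,290),(45,412)],*S1,.006);P(s,"sbS",[(280,443),(90,562)],*S1,.006)
E
```

```text
unit [[785.3, -84.1], [799.2, -421.1], [611.6, -427.7], [596.9, -89.2]] len [337. 188. 339.] ang [ -87.6 -178.    92.5]
unitS [[783.3, -83.1], [800.2, -420.9], [609.1, -422.7], [597.4, -90.5]] len [338. 191. 332.] ang [ -87.1 -179.4   92. ]
handle [[536.2, -200.4], [541.5, -324.2]] len [124.] ang [-87.5]
handleS [[538.2, -202.7], [542.1, -327.5]] len [125.] ang [-88.2]
panel [[566.3, -95.5], [588.0, -426.0]] len [331.] ang [-86.2]
rack [[598.2, 177.1], [567.6, -10.0], [423.6, 14.1], [451.1, 199.9]] len [190. 146. 188.] ang [-99.3 170.5  81.6]
rackS [[602.9, 172.3], [455.7, 198.5], [425.8, 13.3]] len [150. 188.] ang [169.9 -99.2]
b0 [[460.9, 167.2], [571.1, 152.4]] len [111.] ang [-7.7]
b1 [[455.0, 79.3], [562.6, 64.0]] len [109.] ang [-8.1]
b2 [[447.5, 37.0], [554.3, 21.5]] len [108.] ang [-8.2]
b0S [[463.4, 166.9], [567.7, 153.3]] len [105.] ang [-7.4]
b1S [[450.0, 81.7], [560.6, 64.3]] len [112.] ang [-9.]
b2S [[446.0, 38.9], [553.6, 22.3]] len [109.] ang [-8.8]
sa [[573.7, 272.9], [551.1, 385.8]] len [115.] ang [101.3]
sb [[443.6, 289.8], [444.8, 413.6]] len [124.] ang [89.5]
saS [[577.1, 274.0], [548.4, 391.4]] len [121.] ang [103.7]
sbS [[445.7, 290.5], [438.8, 415.6]] len [125.] ang [93.2]
```

```bash
cat >> h.py <<'E'
from scipy.spatial.transform import Rotation as Ro
def st():
    s=bot.read_state();M=Ro.from_rotvec(s["tcp_rot"]).as_matrix()
    print("t",round(s["time"],2),"pos",np.round(np.array(s["tool_pos"])*1000,1),"jaw",round(np.degrees(np.arctan2(M[1,2],M[0,2])),2),"down",np.round(M[:,1],3),"q",np.round(np.degrees(s["q"]),0),"F",np.round(s["wrist_force"],1),"w",round(s["width"]*85.4,1));return s
E
python3 -c "
from h import *
st()"
```

```text
t 0.35 pos [ 250.8 -626.5  256. ] jaw -68.18 down [-0.  0. -1.] q [-70.  15.  92.  -0.  73.  -2.] F [-0.2 -0.1  0. ] w 85.5
```

```bash
python3 -m jog '[[30,40,0,10,85],[65,82,0,20,60],[100,126,0,30,40],[136,171,0,40,22],[172,216,-10,50,22],[208,262,-20,60,22],[244,306,-40,70.6,22],[280,352,-60,70.6,22],[289,364,-80,70.6,22],[289,364,-96,70.6,22]]' 30; python3 -c "
from h import *
st()
c=bot.read_camera('wrist');cv2.imwrite('pics/w1.png',c['pixels'][:,:,::-1])"
```

```text
time: 1.6
tool_pos: [0.54, -0.2619, 0.1591]
tcp_rot: [-1.231, 1.177, -1.176]
wrist_force: [-0.5, -0.4, 0.4]
width: 0.255
t 1.6 pos [ 540.  -261.9  159.1] jaw 2.54 down [-0.001 -0.    -1.   ] q [-28.  12. 107.  -0.  62. -31.] F [-0.5 -0.4  0.4] w 21.8
```

View pics/w1.png

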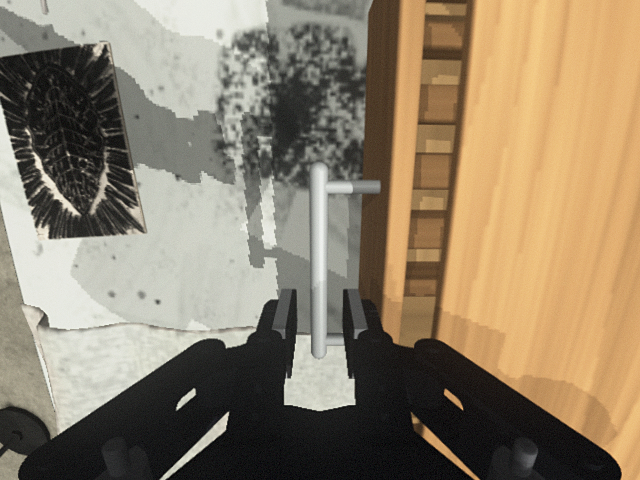

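The wrist view shows the bar centred between the fingers, with ends at (319,165) and (319,352). I'll measure these.

```bash
python3 -c "
from h import *
c=bot.read_camera('wrist')
for p in [(319,165),(319,352)]: print(back(c,p,.088))
for p in [(386,20),(402,290)]: print('panelback?',back(c,p,.114))
print(proj(c,[[.54,-.262,.09]]))"
```

```text
[ 0.53524591 -0.20053686  0.088     ]
[ 0.54028685 -0.32106303  0.088     ]
panelback? [ 0.56132718 -0.13599738  0.114     ]
panelback? [ 0.58210265 -0.26135738  0.114     ]
[[322.62692107 270.58014385]]
```

```bash
python3 -m jog '[[-2,0,-20,0,22],[-2,0,-40,0,22],[-2,0,-61,0,22],[-2,0,-61,0,22],[-2,0,-61,0,0],[-2,0,-61,0,0],[-2,0,-61,0,0],[-2,0,-61,0,0],[-2,0,-61,0,0],[-2,0,-61,0,0]]' 40; python3 -c "
from h import *
st()"
```

```text
time: 2.95
tool_pos: [0.5377, -0.2628, 0.0988]
tcp_rot: [-1.229, 1.178, -1.178]
wrist_force: [2.5, -3.7, -13.6]
width: 0.106
t 2.95 pos [ 537.7 -262.8   98.8] jaw 2.43 down [-0. -0. -1.] q [-28.  15. 110.  -0.  55. -31.] F [  2.5  -3.7 -13.6] w 9.1
```

```bash
python3 -m jog '[[-10,-0.4,0,0,0],[-25,-1,0,0,0],[-42,-1.8,0,0,0],[-60,-2.5,0,0,0],[-78,-3.3,0,0,0],[-96,-4,0,0,0],[-114,-4.8,0,0,0],[-130,-5.5,0,0,0],[-142,-6,0,0,0],[-142,-6,0,0,0]]' 40; python3 -m jog '[[-2,0,0,0,0],[-4,0,0,0,0],[-6,0,0,0,0],[-8,0,0,0,0],[-8,0,0,0,0],[-8,0,0,0,0],[-8,0,0,0,0],[-8,0,0,0,0],[-8,0,0,0,0],[-8,0,0,0,0]]' ; python3 -c "
from h import *
st()
c=bot.read_camera('top');crop(c,'t3',330,120,200,160,4)"
```

```text
time: 4.2
tool_pos: [0.394, -0.2689, 0.0988]
tcp_rot: [-1.231, 1.179, -1.177]
wrist_force: [-2.3, -6.6, -14.2]
width: 0.106
time: 5.45
tool_pos: [0.3931, -0.269, 0.099]
tcp_rot: [-1.221, 1.169, -1.187]
wrist_force: [21.3, -4.0, -32.1]
width: 0.109
t 5.45 pos [ 393.1 -269.    99. ] jaw 2.32 down [ 0.012 -0.002 -1.   ] q [-38.   2. 125.   0.  52. -40.] F [ 21.3  -4.  -32.1] w 9.3
```

View pics/t3.png

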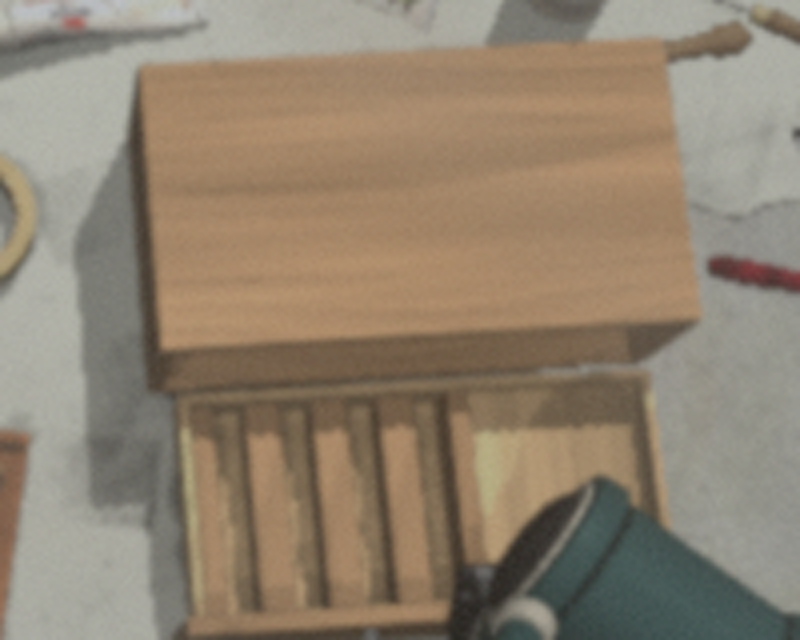

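```bash
python3 -m jog '[[3,0,0,0,0],[7,0.3,0,0,0],[7,0.3,0,0,0],[7,0.3,0,0,22],[7,0.3,0,0,22],[7,0.3,0,0,22],[7,0.3,0,0,22],[7,0.3,20,0,22],[7,0.3,50,0,22],[7,0.3,80,0,22]]' ; python3 -m jog '[[10,30,40,10,22],[20,80,60,20,22],[30,130,60,30,22],[40,180,60,40,22],[50,230,60,50,22],[70,280,60,60,22],[85,330,60,70,22],[100,370,60,78,22],[110,400,60,78,22],[110,420,60,78,22]]' ; python3 -c "
from h import *
st()
c=bot.read_camera('top');crop(c,'t4',350,190,170,120,4.6);crop(c,'t5',170,200,180,120,4.4)
c=bot.read_camera('scene');crop(c,'s4',240,110,220,160,3.6)
c=bot.read_camera('wrist');cv2.imwrite('pics/w2.png',c['pixels'][:,:,::-1])"
```

```text
time: 6.75
tool_pos: [0.3947, -0.2681, 0.1801]
tcp_rot: [-1.229, 1.179, -1.177]
wrist_force: [0.5, -0.2, 0.9]
width: 0.26
time: 8.0
tool_pos: [0.5051, 0.1531, 0.2393]
tcp_rot: [-1.567, 0.131, -0.13]
wrist_force: [0.1, -0.1, 0.1]
width: 0.255
t 8.0 pos [505.1 153.1 239.3] jaw 80.47 down [-0. -0. -1.] q [ 14.  -0. 111.   0.  69. -66.] F [ 0.1 -0.1  0.1] w 21.8
```

View pics/t4.png

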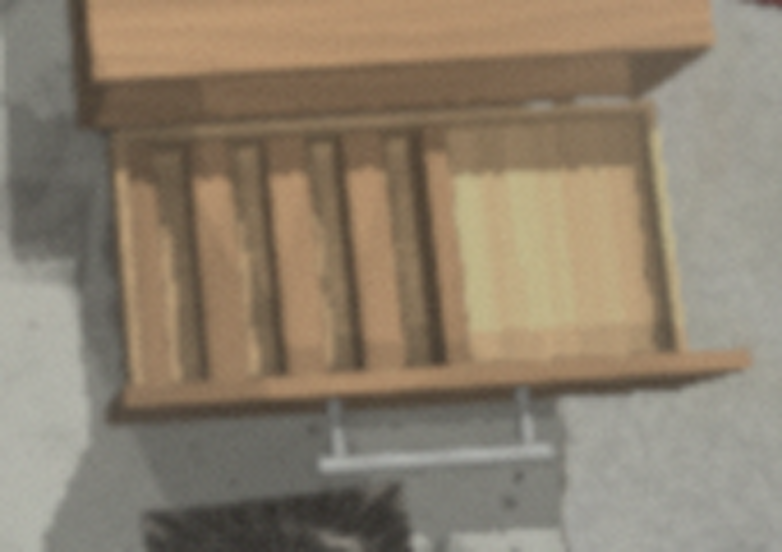

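View pics/s4.png

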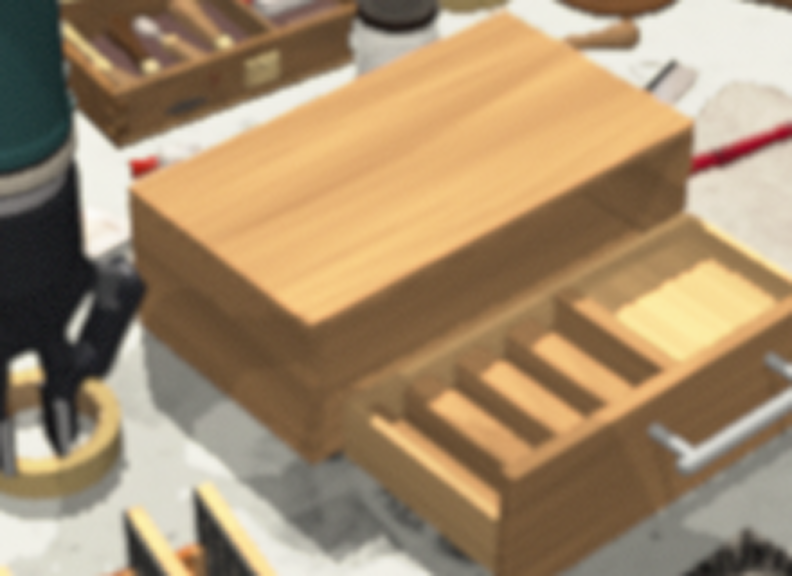

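View pics/w2.png

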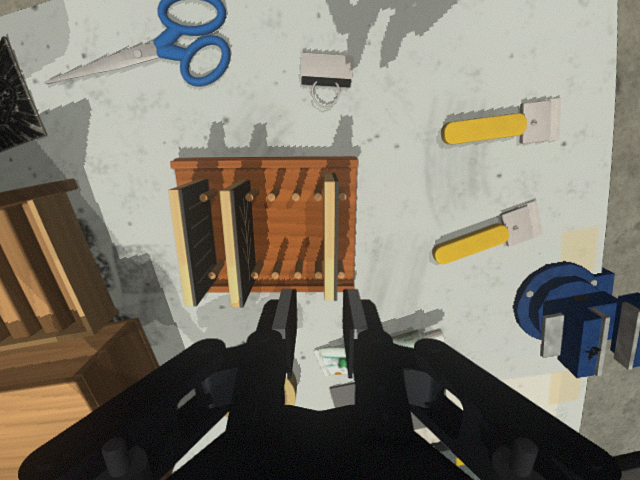

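View pics/t5.png

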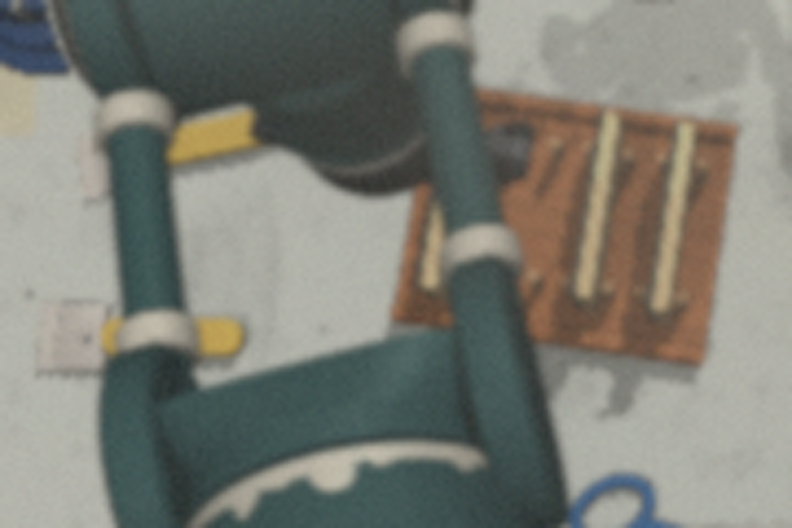

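```bash
python3 - <<'E'
from h import *
c=bot.read_camera("top")
a=np.radians(2.4);o=np.array([.698,-.2555])
def U(X):
    d=np.array(X[:2])-o;return np.round(1000*np.array([np.cos(a)*d[0]+np.sin(a)*d[1],-np.sin(a)*d[0]+np.cos(a)*d[1]]),1)
def B(u,v,z): return back(c,(350+(u+.5)/4.6-.5,190+(v+.5)/4.6-.5),z)
for n,(p,q,z) in dict(g0=((190,140),(205,375),.032),g1=((268,140),(283,370),.032),g2=((343,135),(360,365),.032),g3=((422,130),(441,360),.032),
  side=((113,135),(134,385),.058),sideR=((658,105),(685,350),.058),trayL=((450,165),(468,360),.045),paneltop=((127,395),(747,358),.114),rear=((113,130),(655,103),.058)).items():
    print(n,U(B(*p,z)),U(B(*q,z)))
h=[B(322,462,.088),B(552,450,.088)];print('handle',h[0],h[1],U(h[0]),U(h[1]))
c=bot.read_camera("wrist")
for n,l in dict(b0=[(330,182),(330,298)],b1=[(239,185),(236,303)],b2=[(174,188),(189,303)]).items():
    r=[back(c,p,.08) for p in l];print(n,np.round(np.array(r)*1000,1).tolist(),np.degrees(np.arctan2(*(r[1]-r[0])[1::-1])))
for n,l in dict(sb=[(444,133),(557,122)],sa=[(437,252),(538,212)]).items():
    r=[back(c,p,.008) for p in l];print(n,np.round(np.array(r)*1000,1).tolist(),np.degrees(np.arctan2(*(r[1]-r[0])[1::-1])))
crop(c,"w3",160,140,220,180,3.6)
E
```

```text
g0 [-110.   107.8] [-246.3  110.6]
g1 [-112.6   62.8] [-246.    66.3]
g2 [-112.1   19.1] [-245.7   22.4]
g3 [-111.8  -27. ] [-245.6  -23.8]
side [-110.5  154.8] [-252.3  154. ]
sideR [-110.7 -156.3] [-250.9 -153.5]
trayL [-136.   -37.4] [-247.9  -35.5]
paneltop [-263.2  164.2] [-263.  -164.5]
rear [-107.6  154.6] [-109.4 -154.7]
handle [ 0.39333541 -0.20798346  0.088     ] [ 0.3975373  -0.33172396  0.088     ] [-302.4   60.2] [-303.4  -63.6]
b0 [[464.9, 165.5, 80.0], [569.8, 148.8, 80.0]] -9.046030186663291
b1 [[454.6, 90.6, 80.0], [560.6, 61.6, 80.0]] -15.274764883507196
b2 [[447.4, 35.6, 80.0], [553.6, 17.6, 80.0]] -9.646774961231193
sb [[444.4, 287.5, 8.0], [450.7, 405.2, 8.0]] 86.90094106268707
sa [[570.6, 272.0, 8.0], [543.0, 386.3, 8.0]] 103.56806975123166
```

View pics/w3.png

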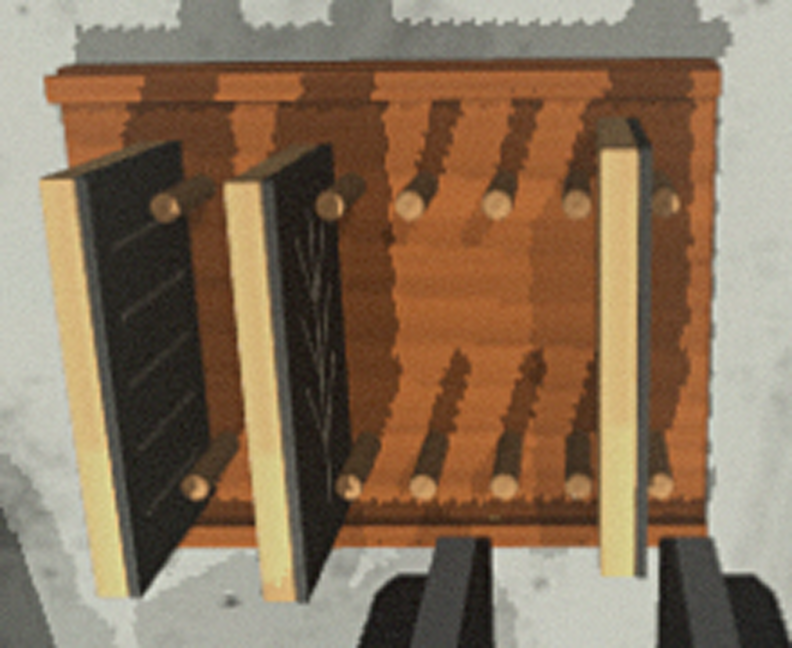

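```bash
python3 - <<'E'
from h import *
c=bot.read_camera("wrist")
for n,l in dict(b0=[(333,181),(333,299.5)],b1=[(231.4,190),(239.2,306.7)],b2=[(178.3,189.4),(192.8,305.3)]).items():
    r=np.array([back(c,p,.08) for p in l]);print(n,np.round(r*1000,1).tolist(),'mid',np.round(r.mean(0)*1000,1),np.degrees(np.arctan2(*(r[1]-r[0])[1::-1])),np.linalg.norm(r[1]-r[0]))
E
```

```text
b0 [[464.6, 167.8, 80.0], [571.9, 150.9, 80.0]] mid [518.3 159.3  80. ] -8.93560776214119 0.10867457363317506
b1 [[457.6, 82.9, 80.0], [564.9, 63.2, 80.0]] mid [511.2  73.1  80. ] -10.426426204369125 0.10915356698860679
b2 [[449.2, 38.6, 80.0], [556.5, 20.1, 80.0]] mid [502.9  29.3  80. ] -9.810244770320802 0.10883486598087672
```

```bash
python3 -m jog '[[11.5,6.5,0,0.8,26],[11.5,6.5,-40,0.8,26],[11.5,6.5,-80,0.8,26],[11.5,6.5,-110,0.8,26],[11.5,6.5,-135,0.8,26],[11.5,6.5,-150,0.8,26],[11.5,6.5,-160,0.8,26],[11.5,6.5,-160,0.8,26],[11.5,6.5,-160,0.8,26],[11.5,6.5,-160,0.8,26]]' ; python3 -c "
from h import *
st()
c=bot.read_camera('wrist');cv2.imwrite('pics/w4.png',c['pixels'][:,:,::-1])"
```

```text
time: 9.55
tool_pos: [0.5172, 0.1584, 0.0804]
tcp_rot: [-1.567, 0.119, -0.122]
wrist_force: [-0.3, 0.1, 0.4]
width: 0.307
t 9.55 pos [517.2 158.4  80.4] jaw 81.22 down [ 0.002  0.001 -1.   ] q [ 14.  11. 117.  -0.  52. -67.] F [-0.3  0.1  0.4] w 26.2
```

View pics/w4.png

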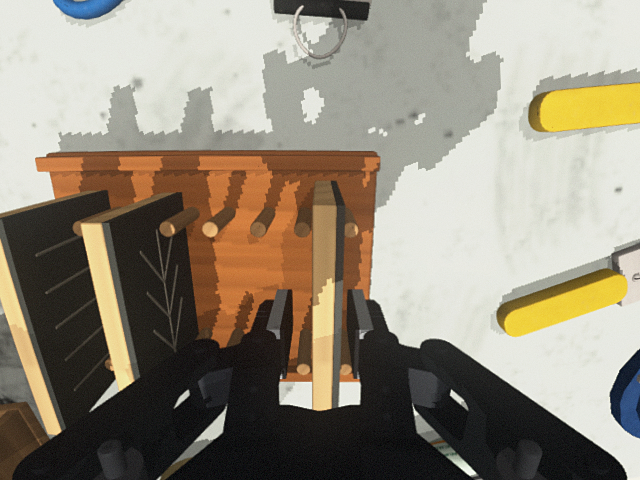

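```bash
python3 -m jog '[[0,1,0,0,26],[0,1,0,0,0],[0,1,0,0,0],[0,1,0,0,0],[0,1,0,0,0],[0,1,0,0,0],[0,1,15,0,0],[0,1,40,0,0],[0,1,80,0,0],[0,1,120,0,0]]' 50; python3 -c "
from h import *
st()"; python3 -m jog '[[0,-20,0,0,0],[0,-60,0,4,0],[0,-110,0,8,0],[0,-160,0,11,0],[-4,-210,0,11,0],[-8,-260,0,11,0],[-10,-290,0,11,0],[-10,-305,0,11,0],[-10,-305,0,11,0],[-10,-305,0,11,0]]'; python3 -c "
from h import *
st()
c=bot.read_camera('wrist');cv2.imwrite('pics/w5.png',c['pixels'][:,:,::-1])
c=bot.read_camera('top');crop(c,'t6',350,190,170,120,4.6)
c=bot.read_camera('scene');crop(c,'s6',240,110,220,160,3.6)"
```

```text
time: 10.85
tool_pos: [0.5155, 0.1582, 0.1997]
tcp_rot: [-1.57, 0.122, -0.119]
wrist_force: [0.5, 0.5, -1.6]
width: 0.129
t 10.85 pos [515.5 158.2 199.7] jaw 81.24 down [-0.002 -0.002 -1.   ] q [ 14.   3. 112.  -0.  65. -67.] F [ 0.5  0.5 -1.6] w 11.0
time: 12.1
tool_pos: [0.506, -0.145, 0.1987]
tcp_rot: [-1.57, -0.03, 0.032]
wrist_force: [0.6, -0.4, -1.3]
width: 0.127
t 12.1 pos [ 506.  -145.   198.7] jaw 92.25 down [-0.001  0.001 -1.   ] q [ -19.    2.  114.    0.   65. -111.] F [ 0.6 -0.4 -1.3] w 10.8
```

View pics/w5.png

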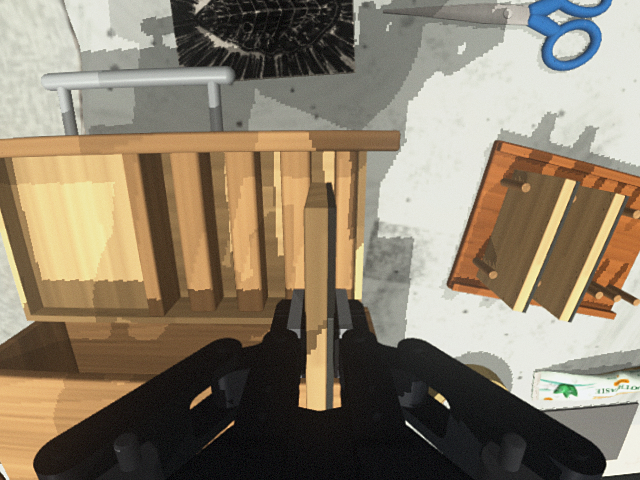

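View pics/s6.png

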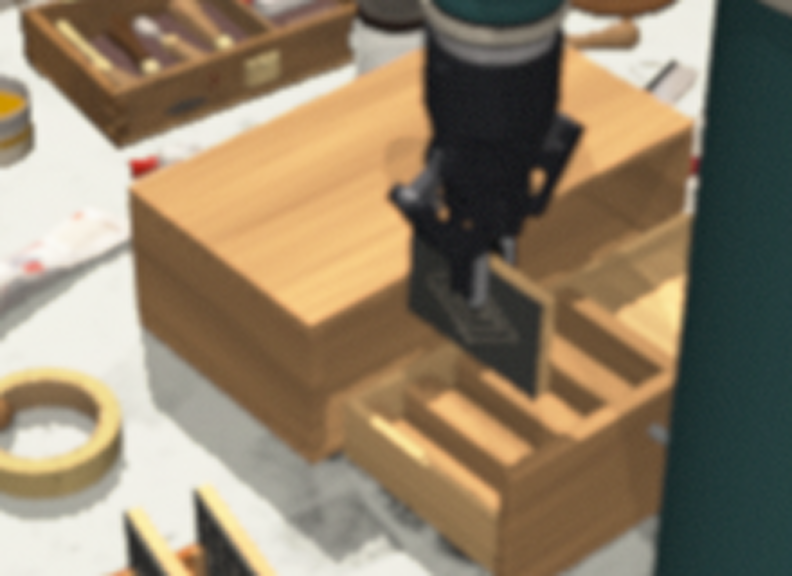

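```bash
python3 -c "
from h import *
c=bot.read_camera('wrist');crop(c,'w6',130,120,260,210,3)"
```

```text
(no output)
```

View pics/w6.png

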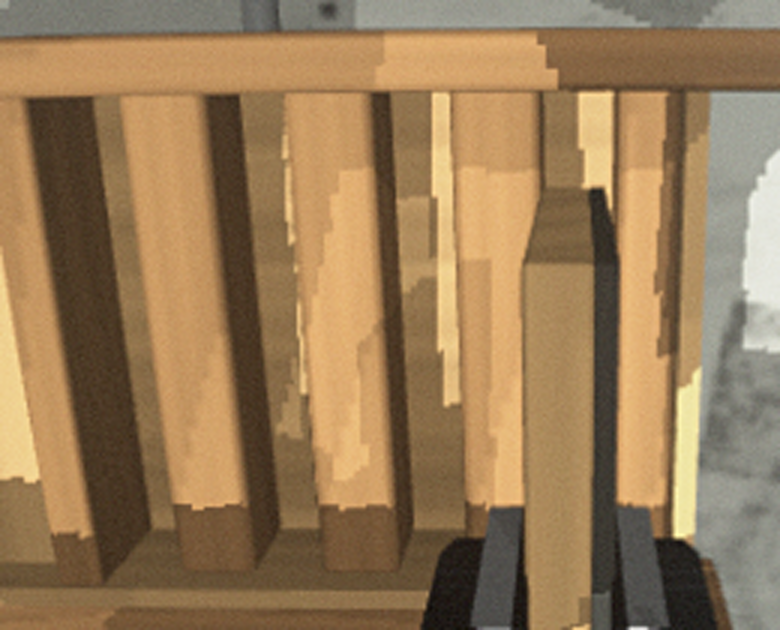

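```bash
python3 - <<'E'
from h import *
c=bot.read_camera("wrist")
B=lambda u,v,z:back(c,(130+(u+.5)/3-.5,120+(v+.5)/3-.5),z)*1000
E=dict(Al=((122,97),(184,568)),Ar=((207,97),(255,568)),Bl=((288,97),(323,568)),Br=((372,97),(401,568)),Cl=((453,97),(468,530)),Cr=((540,97),(540,180)),Dl=((617,97),(618,500)))
a=np.radians(2.3);o=np.array([698,-255.5])
for n,(p,q) in E.items():
    P,Q=B(*p,.032),B(*q,.032);d=P-Q
    f=lambda X:np.round([np.cos(a)*(X[0]-o[0])+np.sin(a)*(X[1]-o[1]),-np.sin(a)*(X[0]-o[0])+np.cos(a)*(X[1]-o[1])],1)
    print(n,np.round(P[:2],1),np.round(Q[:2],1),f(P),f(Q),np.degrees(np.arctan2(-d[1],-d[0])))
# block bottom front corners
for z,p in ((.207,(558,262)),(.207,(567,262)),(.14,(570,190))): print(z,B(*p,z))
E
```

```text
Al [ 445.4 -273.7] [ 592.8 -267.4] [-253.2   -8.1] [-105.6   -7.7] 2.4478724743225486
Ar [ 444.7 -249.6] [ 591.6 -244.2] [-252.8   16.1] [-105.8   15.6] 2.1062166248546705
Bl [ 444.  -226.8] [ 590.6 -222. ] [-252.6   38.9] [-106.    37.7] 1.8412630759364297
Br [ 443.3 -203.3] [ 589.5 -196.9] [-252.4   62.4] [-106.1   63. ] 2.5234415630475
Cl [ 442.5 -180.8] [ 575.  -175.4] [-252.3   84.9] [-119.7   85. ] 2.3296247100482312
Cr [ 441.6 -156.7] [ 464.5 -156. ] [-252.2  109. ] [-229.4  108.8] 1.7971869028077034
Dl [ 440.8 -135.4] [ 562.7 -128.6] [-252.2  130.3] [-130.1  132.3] 3.2195715426851907
0.207 [ 451.89685964 -149.40792936  207.        ]
0.207 [ 451.8572931  -148.40494082  207.        ]
0.14 [ 452.69712179 -148.00703471  140.        ]
```

```bash
python3 -m jog '[[0,1.5,0,0,0],[0,1.5,-20,0,0],[0,1.5,-45,0,0],[0,1.5,-70,0,0],[0,1.5,-85,0,0],[0,1.5,-92,0,0],[0,1.5,-96,0,0],[0,1.5,-100,0,0],[0,1.5,-104,0,0],[0,1.5,-104,0,0]]'; python3 -c "
from h import *
st()
c=bot.read_camera('wrist');cv2.imwrite('pics/w7.png',c['pixels'][:,:,::-1])
c=bot.read_camera('scene');crop(c,'s7',240,150,200,130,4)"
```

```text
time: 13.6
tool_pos: [0.5063, -0.1443, 0.0952]
tcp_rot: [-1.571, -0.03, 0.031]
wrist_force: [1.1, 0.2, -0.9]
width: 0.127
t 13.6 pos [ 506.3 -144.3   95.2] jaw 92.22 down [-0.  0. -1.] q [ -19.    8.  119.   -0.   53. -111.] F [ 1.1  0.2 -0.9] w 10.9
```

View pics/w7.png

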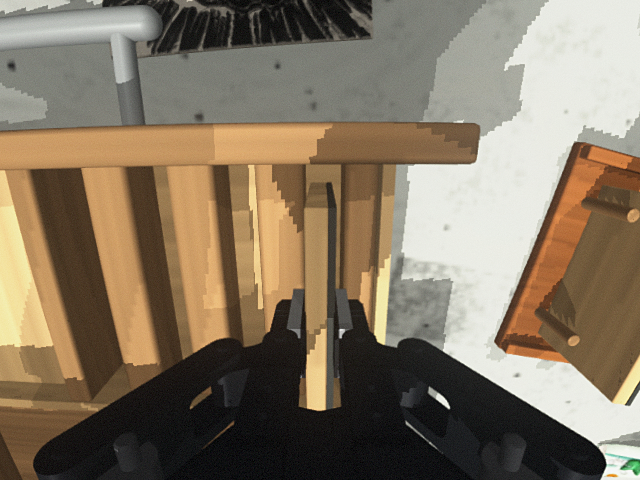

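View pics/s7.png

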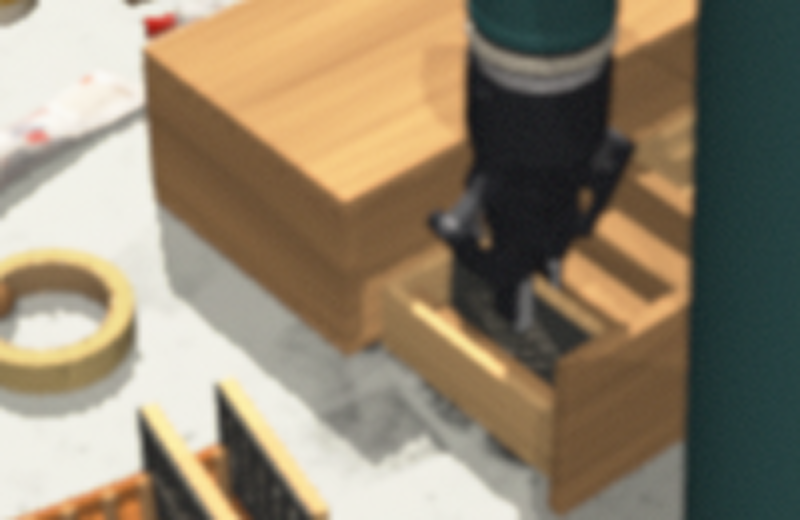

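```bash
python3 -m jog '[[0,0,-3,0,0],[0,0,-6,0,0],[0,0,-7.5,0,0],[0,0,-7.5,0,0],[0,0,-7.5,0,26],[0,0,-7.5,0,26],[0,0,-7.5,0,26],[0,0,10,0,26],[0,0,50,0,26],[0,0,100,0,26]]'; python3 -c "
from h import *
st()"; python3 -m jog '[[0,30,20,0,26],[0,70,20,-5,26],[0,120,20,-11,26],[0,165,20,-11,26],[0,190,20,-11,26],[0,205,20,-11,26],[2,215,20,-11,26],[2,217,20,-11,26],[2,217,20,-11,26],[2,217,20,-11,26]]'; python3 -c "
from h import *
st()
c=bot.read_camera('wrist');cv2.imwrite('pics/w8.png',c['pixels'][:,:,::-1])
c=bot.read_camera('top');crop(c,'t8',350,190,170,120,4.6)
c=bot.read_camera('scene');crop(c,'s8',240,150,200,130,4)"
```

```text
time: 14.95
tool_pos: [0.5057, -0.1441, 0.1965]
tcp_rot: [-1.57, -0.029, 0.032]
wrist_force: [1.3, 0.1, 0.3]
width: 0.306
t 14.95 pos [ 505.7 -144.1  196.5] jaw 92.22 down [-0.001  0.001 -1.   ] q [ -19.    2.  114.    0.   65. -111.] F [1.3 0.1 0.3] w 26.1
time: 16.2
tool_pos: [0.5083, 0.072, 0.2151]
tcp_rot: [-1.568, 0.121, -0.121]
wrist_force: [0.2, -0.2, 0.2]
width: 0.306
t 16.2 pos [508.3  72.  215.1] jaw 81.16 down [-0. -0. -1.] q [  5.  -1. 114.  -0.  67. -76.] F [ 0.2 -0.2  0.2] w 26.2
```

View pics/w8.png

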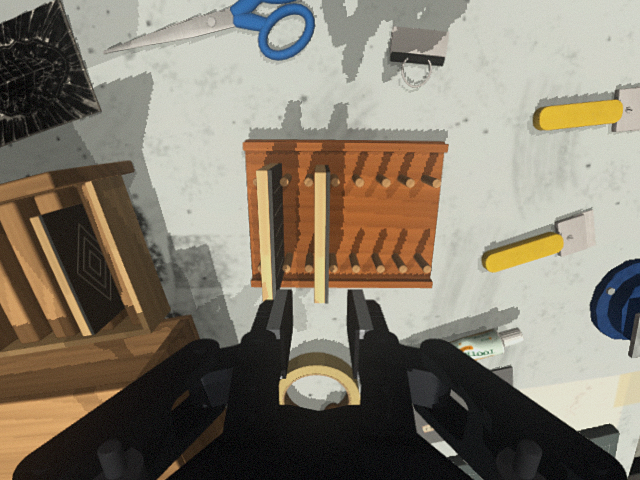

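View pics/s8.png

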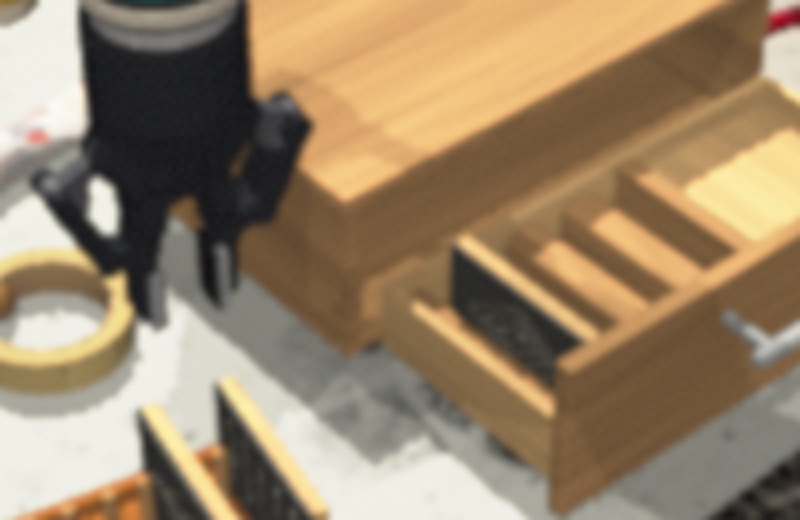

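View pics/t8.png

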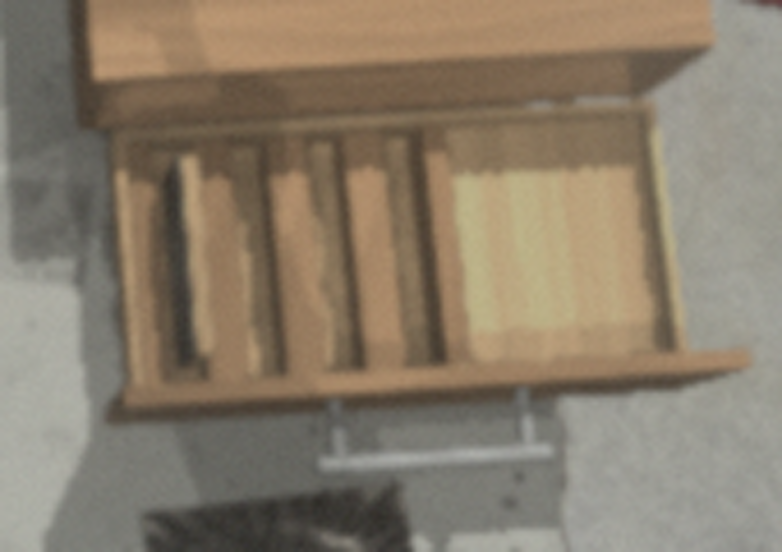

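```bash
python3 -m jog '[[0,0.5,-40,-0.4,26],[0,0.5,-80,-0.4,26],[0,0.5,-110,-0.4,26],[0,0.5,-128,-0.4,26],[0,0.5,-136,-0.4,26],[0,0.5,-136,-0.4,26],[0,0.5,-136,-0.4,0],[0,0.5,-136,-0.4,0],[0,0.5,-136,-0.4,0],[0,0.5,-136,-0.4,0]]' 50;  python3 -c "
from h import *
st()"; python3 -m jog '[[0,0,0,0,0],[0,0,15,0,0],[0,0,40,0,0],[0,0,80,0,0],[0,0,120,0,0],[0,-25,120,4,0],[0,-75,120,8,0],[0,-125,120,11.4,0],[0,-175,120,11.4,0],[-1,-215,120,11.4,0]]';python3 -m jog '[[0,-25,0,0,0],[0,-45,0,0,0],[0,-45.5,0,0,0],[0,-45.5,0,0,0],[0,-45.5,-30,0,0],[0,-45.5,-50,0,0],[0,-45.5,-60,0,0],[0,-45.5,-60,0,0],[0,-45.5,-60,0,0],[0,-45.5,-60,0,0]]'; python3 -c "
from h import *
st()
c=bot.read_camera('wrist');crop(c,'w9',130,120,260,210,3)"
```

```text
time: 17.6
tool_pos: [0.5095, 0.0733, 0.0806]
tcp_rot: [-1.567, 0.124, -0.128]
wrist_force: [0.6, 1.1, 6.4]
width: 0.126
t 17.6 pos [509.5  73.3  80.6] jaw 80.82 down [ 0.003  0.    -1.   ] q [  5.   8. 121.   0.  51. -75.] F [0.6 1.1 6.4] w 10.7
time: 18.85
tool_pos: [0.5067, -0.1436, 0.1996]
tcp_rot: [-1.571, -0.03, 0.03]
wrist_force: [0.3, -0.4, -1.5]
width: 0.13
time: 20.1
tool_pos: [0.5082, -0.1876, 0.1404]
tcp_rot: [-1.571, -0.032, 0.029]
wrist_force: [-1.1, -0.3, -1.7]
width: 0.13
t 20.1 pos [ 508.2 -187.6  140.4] jaw 92.22 down [ 0.002 -0.001 -1.   ] q [ -23.    7.  115.    0.   58. -115.] F [-1.1 -0.3 -1.7] w 11.1
```

View pics/w9.png

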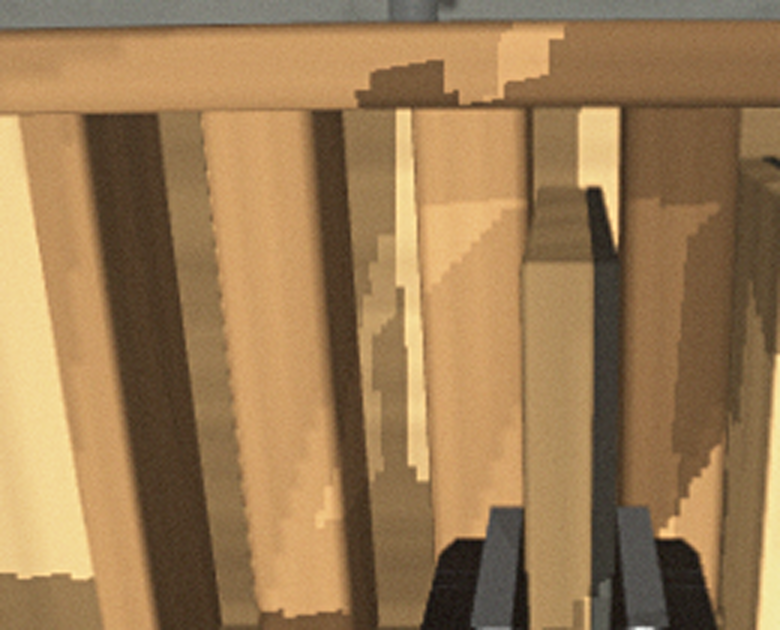

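```bash
python3 -m jog '[[0,0,-20,0,0],[0,0,-36,0,0],[0,0,-42,0,0],[0,0,-46,0,0],[0,0,-50,0,0],[0,0,-53,0,0],[0,0,-53,0,0],[0,0,-53,0,26],[0,0,-53,0,26],[0,0,-53,0,26]]';  python3 -c "
from h import *
st()"; python3 -m jog '[[0,0,20,0,26],[0,0,70,0,26],[0,20,120,-5,26],[0,70,130,-11.2,26],[-1,120,130,-11.2,26],[-3,170,130,-11.2,26],[-5,205,130,-11.2,26],[-7,217,130,-11.2,26],[-7,217,130,-11.2,26],[-7,217,130,-11.2,26]]'; python3 -c "
from h import *
st()
c=bot.read_camera('wrist');cv2.imwrite('pics/w10.png',c['pixels'][:,:,::-1])
c=bot.read_camera('scene');crop(c,'s10',240,150,200,130,4)"
```

```text
time: 21.4
tool_pos: [0.5072, -0.1874, 0.0861]
tcp_rot: [-1.571, -0.03, 0.03]
wrist_force: [-0.3, 0.6, 0.1]
width: 0.306
t 21.4 pos [ 507.2 -187.4   86.1] jaw 92.21 down [-0.  0. -1.] q [ -23.   10.  117.   -0.   52. -115.] F [-0.3  0.6  0.1] w 26.1
time: 22.65
tool_pos: [0.5005, 0.0287, 0.2162]
tcp_rot: [-1.568, 0.124, -0.124]
wrist_force: [0.5, 0.1, -1.0]
width: 0.3
t 22.65 pos [500.5  28.7 216.2] jaw 80.98 down [-0.    -0.001 -1.   ] q [  0.  -2. 115.  -0.  67. -81.] F [ 0.5  0.1 -1. ] w 25.6
```

View pics/w10.png

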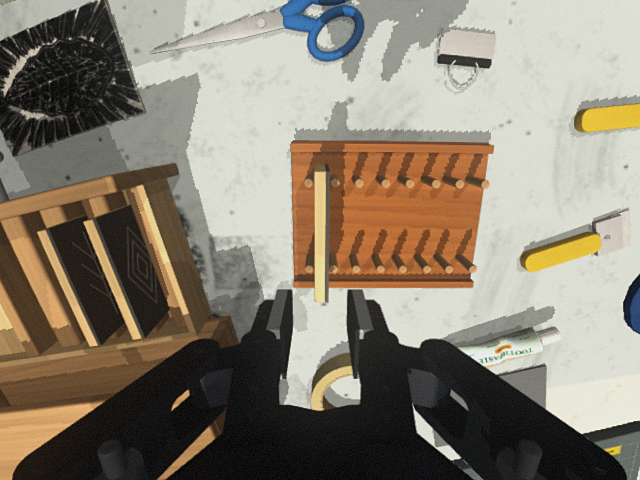

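View pics/s10.png

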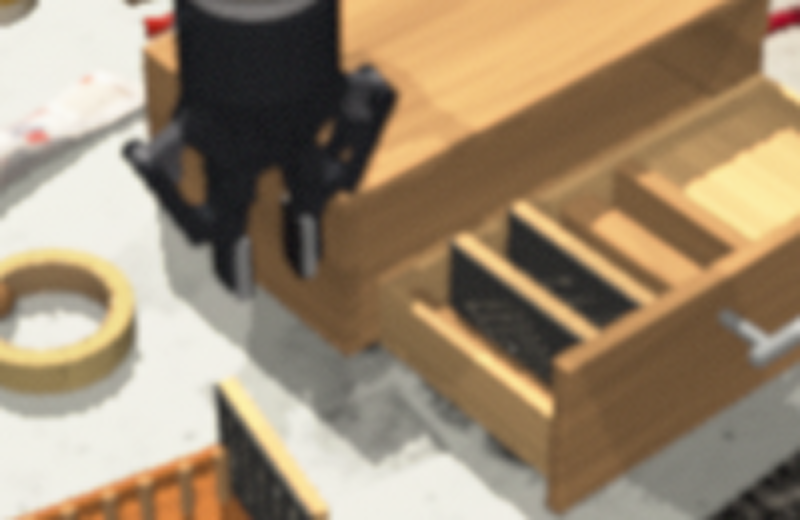

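```bash
python3 -m jog '[[0,0.3,-40,0,26],[0,0.3,-80,0,26],[0,0.3,-110,0,26],[0,0.3,-128,0,26],[0,0.3,-136,0,26],[0,0.3,-136,0,26],[0,0.3,-136,0,0],[0,0.3,-136,0,0],[0,0.3,-136,0,0],[0,0.3,-136,0,0]]' 50;  python3 -c "
from h import *
st()"; python3 -m jog '[[0,0,0,0,0],[0,0,15,0,0],[0,0,40,0,0],[0,0,80,0,0],[0,0,120,0,0],[0,-25,120,4,0],[0,-75,120,8,0],[3,-125,120,11.2,0],[6,-175,120,11.2,0],[8,-215,120,11.2,0]]';python3 -m jog '[[0,-25,0,0,0],[0,-45,0,0,0],[0,-46,0,0,0],[0,-46,0,0,0],[0,-46,-30,0,0],[0,-46,-50,0,0],[0,-46,-60,0,0],[0,-46,-60,0,0],[0,-46,-60,0,0],[0,-46,-60,0,0]]'; python3 -c "
from h import *
st()
c=bot.read_camera('wrist');crop(c,'w11',130,120,260,210,3)"
```

```text
time: 24.0
tool_pos: [0.5016, 0.03, 0.0816]
tcp_rot: [-1.567, 0.121, -0.125]
wrist_force: [-0.2, -0.1, 6.0]
width: 0.13
t 24.0 pos [501.6  30.   81.6] jaw 81.02 down [ 0.003  0.    -1.   ] q [  1.   7. 122.  -0.  51. -80.] F [-0.2 -0.1  6. ] w 11.1
time: 25.25
tool_pos: [0.5079, -0.1867, 0.2007]
tcp_rot: [-1.571, -0.03, 0.03]
wrist_force: [-0.2, 0.9, -0.5]
width: 0.127
time: 26.5
tool_pos: [0.5092, -0.2313, 0.1415]
tcp_rot: [-1.572, -0.032, 0.029]
wrist_force: [0.4, 0.2, -1.5]
width: 0.129
t 26.5 pos [ 509.2 -231.3  141.5] jaw 92.22 down [ 0.002 -0.001 -1.   ] q [ -27.    8.  113.    0.   59. -119.] F [ 0.4  0.2 -1.5] w 11.0
```

View pics/w11.png

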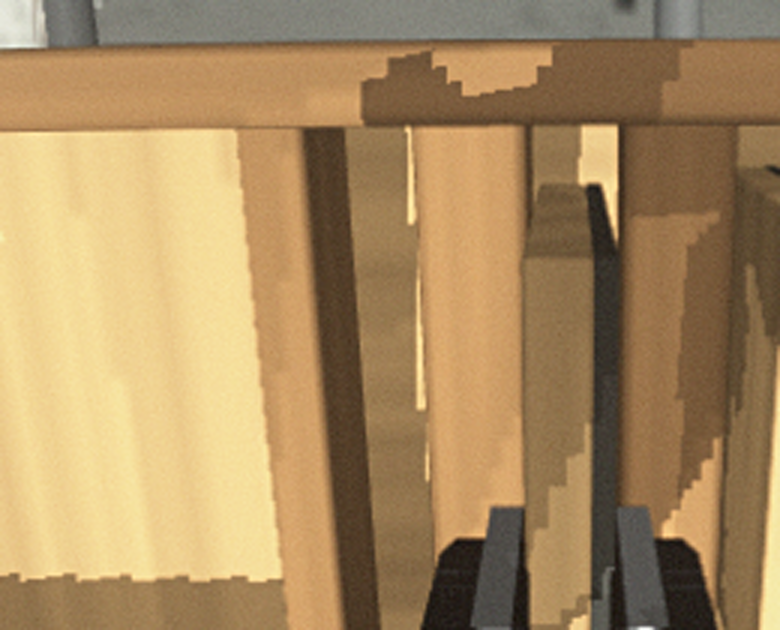

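```bash
python3 -m jog '[[0,0,-20,0,0],[0,0,-36,0,0],[0,0,-42,0,0],[0,0,-46,0,0],[0,0,-50,0,0],[0,0,-54,0,0],[0,0,-54,0,0],[0,0,-54,0,26],[0,0,-54,0,26],[0,0,-54,0,26]]';  python3 -c "
from h import *
st()"; python3 -m jog '[[0,0,20,0,26],[0,0,70,0,26],[0,20,120,-5,26],[0,80,140,-11.2,26],[0,140,140,-12,26],[0,200,140,-12,26],[0,260,140,-12,26],[0,320,140,-12,26],[0,380,140,-12,26],[0,440,140,-12,26]]';python3 -m jog '[[0,30,0,0,40],[0,40,0,0,40],[0,40,0,0,40],[0,40,0,0,40],[0,40,0,0,40],[0,40,0,0,40],[0,40,0,0,40],[0,40,0,0,40],[0,40,0,0,40],[0,40,0,0,40]]'; python3 -c "
from h import *
st()
c=bot.read_camera('wrist');cv2.imwrite('pics/w12.png',c['pixels'][:,:,::-1])
c=bot.read_camera('scene');crop(c,'s12',240,150,200,130,4)
c=bot.read_camera('top');crop(c,'t12',350,190,170,120,4.6)"
```

```text
time: 27.8
tool_pos: [0.5081, -0.231, 0.086]
tcp_rot: [-1.57, -0.03, 0.031]
wrist_force: [0.2, 0.1, 0.3]
width: 0.309
t 27.8 pos [ 508.1 -231.    86. ] jaw 92.21 down [-0.  0. -1.] q [ -27.   12.  115.   -0.   53. -119.] F [0.2 0.1 0.3] w 26.4
time: 29.05
tool_pos: [0.508, 0.2108, 0.2261]
tcp_rot: [-1.567, 0.134, -0.134]
wrist_force: [0.6, -0.1, -0.2]
width: 0.307
time: 30.3
tool_pos: [0.5083, 0.249, 0.2262]
tcp_rot: [-1.567, 0.134, -0.134]
wrist_force: [-0.4, 0.5, 0.7]
width: 0.466
t 30.3 pos [508.3 249.  226.2] jaw 80.23 down [-0. -0. -1.] q [ 24.   5. 107.  -0.  68. -57.] F [-0.4  0.5  0.7] w 39.8
```

View pics/w12.png

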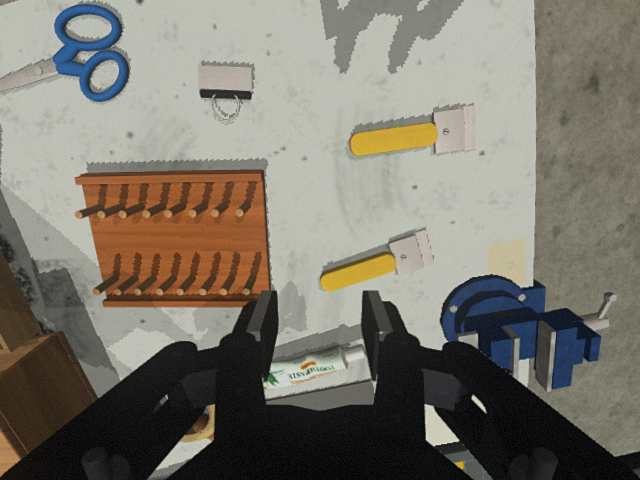

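View pics/s12.png

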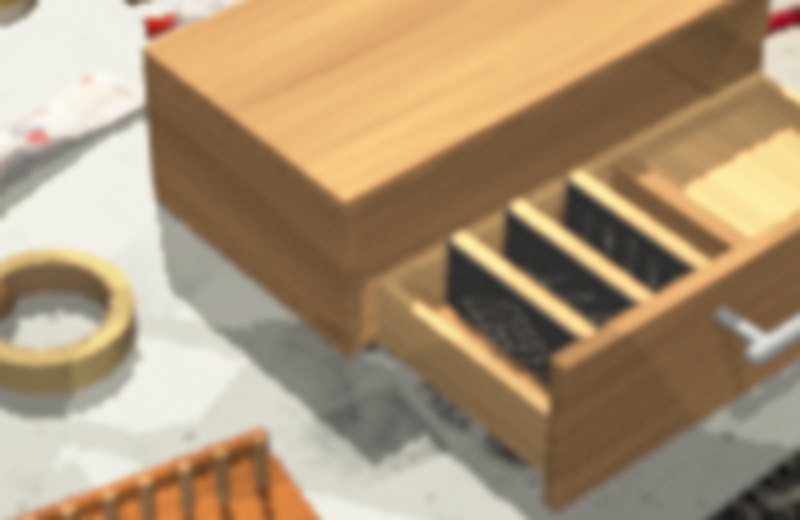

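View pics/t12.png

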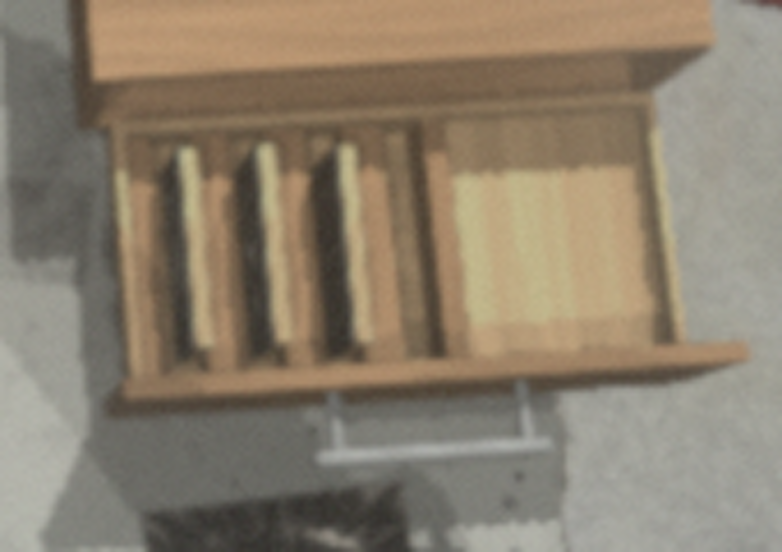

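```bash
python3 - <<'E'
from h import *
c=bot.read_camera("wrist");im=np.ascontiguousarray(c["pixels"])
hsv=cv2.cvtColor(im,cv2.COLOR_RGB2HSV);m=((hsv[...,0]>20)&(hsv[...,0]<32)&(hsv[...,1]>180)&(hsv[...,2]>120)).astype(np.uint8)
n,l,s,ce=cv2.connectedComponentsWithStats(m)
for i in range(1,n):
    if s[i,4]<300: continue
    ys,xs=np.where(l==i)
    P=np.array([back(c,(x,y),.010)[:2] for x,y in zip(xs,ys)])*1000
    r=cv2.minAreaRect(P.astype(np.float32));mu=P.mean(0);w,V=np.linalg.eigh(np.cov(P.T))
    print(s[i],np.round(ce[i]),'mean',mu.round(1),'rect',np.round(r[0],1),np.round(r[1],1),'ang',np.degrees(np.arctan2(V[1,1],V[0,1])))
E
```

```text
[ 351  123   86   32 1668] [392. 139.] mean [445.8 330.1] rect [445.9 331.1] [83.3 20.7] ang 88.7893437348884
[ 321  254   74   37 1209] [357. 273.] mean [578.2 277.2] rect [577.9 277.4] [20.7 82.7] ang 99.51308678828029
```

```bash
python3 -m jog '[[-8,11,-10,-10,40],[-16,22,-20,-20,40],[-24,33,-40,-30,40],[-32,44,-60,-40,40],[-40,56,-80,-50,40],[-48,67,-100,-60,40],[-56,78,-120,-70,40],[-62,90,-140,-80,40],[-62,90,-155,-81.4,40],[-62,90,-155,-81.4,40]]';  python3 -c "
from h import *
st()
c=bot.read_camera('wrist');cv2.imwrite('pics/w13.png',c['pixels'][:,:,::-1])"
```

```text
time: 31.75
tool_pos: [0.4455, 0.3381, 0.0699]
tcp_rot: [-1.204, 1.223, -1.223]
wrist_force: [-0.2, -0.0, -0.5]
width: 0.468
t 31.75 pos [445.5 338.1  69.9] jaw -1.03 down [-0.002 -0.002 -1.   ] q [ 35.  14. 115.  -0.  51.  36.] F [-0.2 -0.  -0.5] w 39.9
```

View pics/w13.png

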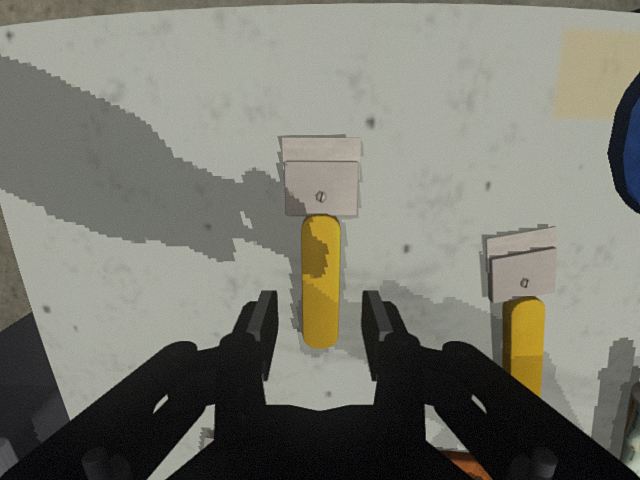

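```bash
python3 -c "
from h import *
c=bot.read_camera('wrist');print(proj(c,[[.4455,.338,.012],[.446,.270,.0],[.446,.352,.0]]));print(back(c,(320,346),.01),back(c,(321,137),.003),back(c,(320,215),.01))"; python3 -m jog '[[0,0,-15,0,36],[0,0,-28,0,34],[0,0,-38,0,32],[0,0,-42,0,32],[0,0,-42,0,32],[0,0,-42,0,0],[0,0,-42,0,0],[0,0,-42,0,0],[0,0,-42,0,0],[0,0,-42,0,0]]' 50;  python3 -c "
from h import *
st()"
```

```text
[[317.51064438 276.4381557 ]
 [320.51358276 361.43232127]
 [318.00239682 246.72902896]]
[0.44602049 0.2894336  0.01      ] [0.44891061 0.41473353 0.003     ] [0.44760478 0.37370036 0.01      ]
time: 33.1
tool_pos: [0.4466, 0.3391, 0.0296]
tcp_rot: [-1.199, 1.224, -1.224]
wrist_force: [-1.0, -0.1, 2.5]
width: 0.237
t 33.1 pos [446.6 339.1  29.6] jaw -1.19 down [ 0.001  0.    -1.   ] q [ 35.  17. 116.   0.  47.  36.] F [-1.  -0.1  2.5] w 20.2
```

```bash
python3 -m jog '[[0,0,20,0,0],[0,0,60,0,0],[0,-20,110,0,0],[10,-70,137,8,0],[20,-130,137,16,0],[30,-190,137,26,0],[40,-250,137,36,0],[50,-310,137,46,0],[60,-370,137,56,0],[66,-430,137,66,0]]' ; python3 -m jog '[[4,-60,0,8,0],[8,-120,0,16,0],[12,-180,0,24,0],[15,-230,0,27.6,0],[18,-270,0,27.6,0],[18,-288,0,27.6,0],[18,-288,0,27.6,0],[18,-288,0,27.6,0],[18,-288,0,27.6,0],[18,-288,0,27.6,0]]' ;  python3 -c "
from h import *
st()
c=bot.read_camera('wrist');cv2.imwrite('pics/w14.png',c['pixels'][:,:,::-1])
c=bot.read_camera('top');crop(c,'t14',350,190,170,120,4.6)"
```

```text
time: 34.35
tool_pos: [0.5098, -0.0674, 0.1661]
tcp_rot: [-1.538, 0.377, -0.377]
wrist_force: [0.8, 0.4, -0.9]
width: 0.235
time: 35.6
tool_pos: [0.5281, -0.3525, 0.1665]
tcp_rot: [-1.571, 0.003, -0.003]
wrist_force: [1.1, -1.2, -0.9]
width: 0.239
t 35.6 pos [ 528.1 -352.5  166.5] jaw 89.79 down [ 0.  0. -1.] q [ -36.   15.  102.    0.   63. -126.] F [ 1.1 -1.2 -0.9] w 20.4
```

View pics/w14.png

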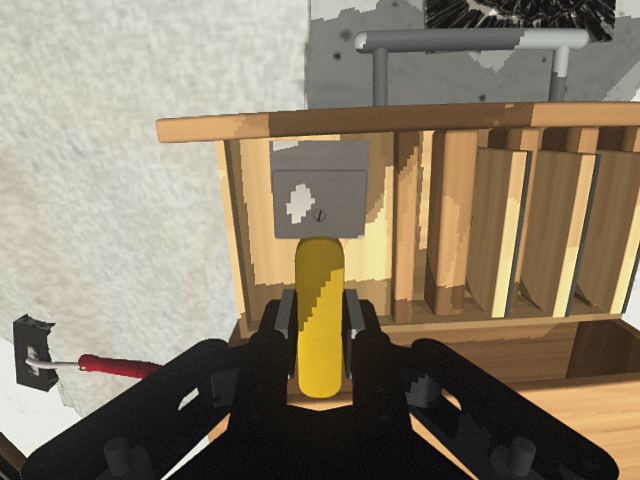

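View pics/t14.png

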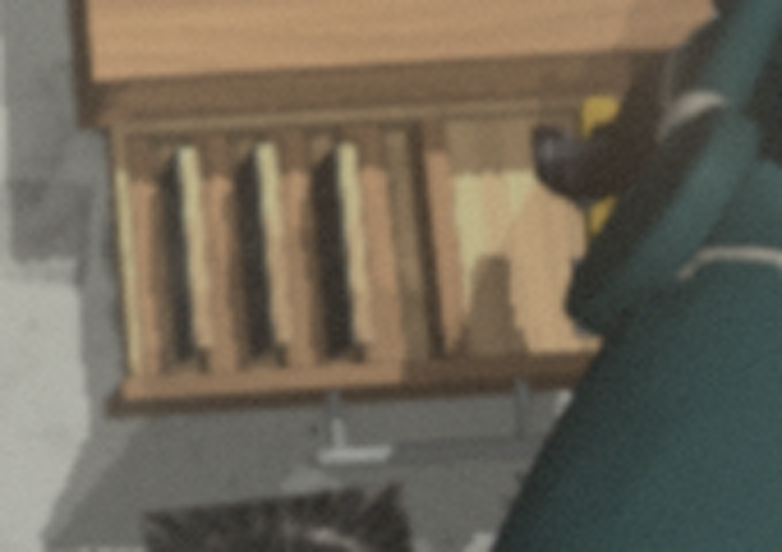

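```bash
python3 -m jog '[[1,-13,0,1.2,0],[2,-26,0,2.5,0],[2,-26,0,2.5,0],[2,-26,0,2.5,0],[2,-26,0,2.5,0],[2,-26,0,2.5,0],[2,-26,0,2.5,0],[2,-26,0,2.5,0],[2,-26,0,2.5,0],[2,-26,0,2.5,0]]';python3 -c "
from h import *
st()
c=bot.read_camera('wrist');crop(c,'w15',190,90,260,260,2.3)"
```

```text
time: 36.95
tool_pos: [0.5299, -0.3797, 0.1663]
tcp_rot: [-1.571, -0.03, 0.03]
wrist_force: [1.3, -0.7, -0.8]
width: 0.237
t 36.95 pos [ 529.9 -379.7  166.3] jaw 92.21 down [ 0. -0. -1.] q [ -38.   16.  100.   -0.   64. -130.] F [ 1.3 -0.7 -0.8] w 20.3
```

View pics/w15.png

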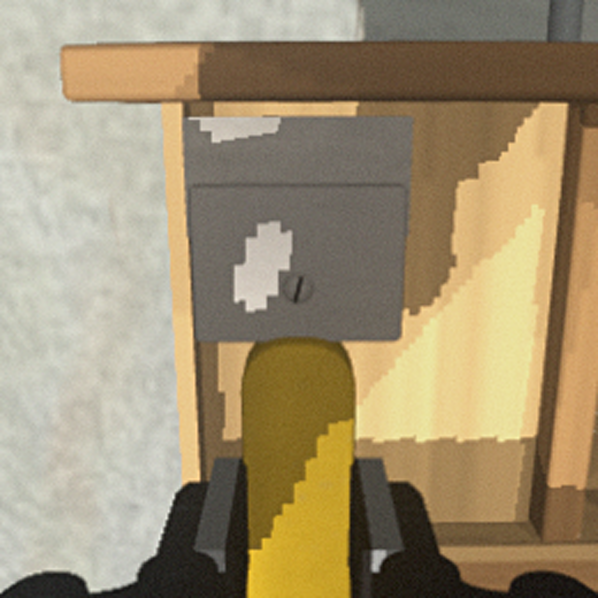

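```bash
python3 - <<'E'
from h import *
c=bot.read_camera("wrist")
a=np.radians(2.3);o=np.array([698,-255.5])
f=lambda X:np.round([np.cos(a)*(X[0]-o[0])+np.sin(a)*(X[1]-o[1]),-np.sin(a)*(X[0]-o[0])+np.cos(a)*(X[1]-o[1])],1)
B=lambda u,v,z:f(back(c,(190+(u+.5)/2.3-.5,90+(v+.5)/2.3-.5),z)*1000)
for n,u,v,z in [("panel in",300,101,.114),("panel out",300,42,.114),("rear floor",480,523,.042),("rearwall top",480,547,.058),("leftwall",184,104,.058),("leftwall2",202,480,.058),("divfloor",567,104,.042),("divfloor2",530,520,.042),("divtop",600,130,.05),("bladeL",186,117,.139),("bladeR",412,117,.139),("handleL",243,430,.149),("handleR",353,430,.149)]: print(n,B(u,v,z))
print("tcp",f(np.array([529.9,-379.7])))
E
```

```text
panel in [-251.7 -117.9]
panel out [-263.6 -117.9]
rear floor [-108.1  -53.4]
rearwall top [-108.3  -57. ]
leftwall [-251.6 -150.6]
leftwall2 [-133.9 -150.2]
divfloor [-251.9  -36.5]
divfloor2 [-109.2  -35.3]
divtop [-244.5  -28.6]
bladeL [-248.8 -138.7]
bladeR [-248.7  -97.6]
handleL [-191.4 -129. ]
handleR [-191.4 -108. ]
tcp [-172.9 -117.4]
```

```bash
python3 -m jog '[[6,0,0,0,0],[6,0,-20,0,0],[6,0,-45,0,0],[6,0,-65,0,0],[6,0,-80,0,0],[6,0,-88,0,0],[6,0,-92,0,0],[6,0,-94,0,0],[6,0,-94,0,0],[6,0,-94,0,0]]';python3 -c "
from h import *
st()
c=bot.read_camera('wrist');cv2.imwrite('pics/w16.png',c['pixels'][:,:,::-1])"
```

```text
time: 38.3
tool_pos: [0.5363, -0.38, 0.073]
tcp_rot: [-1.571, -0.031, 0.03]
wrist_force: [-0.3, 0.4, -0.8]
width: 0.234
t 38.3 pos [ 536.3 -380.    73. ] jaw 92.21 down [ 0.001 -0.001 -1.   ] q [ -37.   22.  103.   -0.   55. -130.] F [-0.3  0.4 -0.8] w 20.0
```

View pics/w16.png

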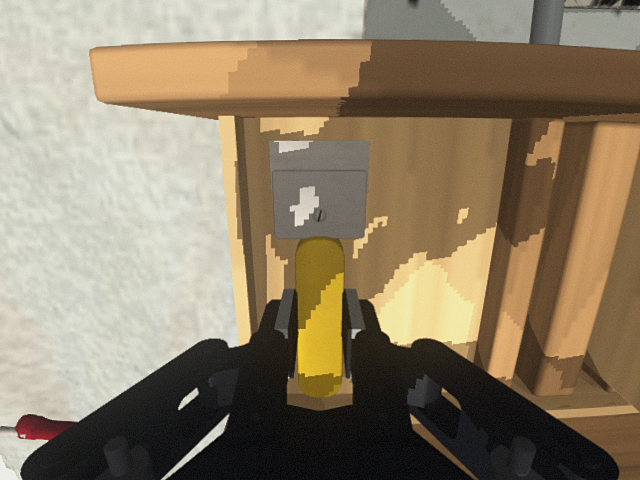

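```bash
python3 -m jog '[[0,0,-1.5,0,0],[0,0,-2.5,0,0],[0,0,-2.5,0,0],[0,0,-2.5,0,27],[0,0,-2.5,0,27],[0,0,-2.5,0,27],[0,0,-2.5,0,27],[0,0,10,0,27],[0,0,40,0,27],[0,0,100,0,27]]';python3 -c "
from h import *
st()
c=bot.read_camera('wrist');cv2.imwrite('pics/w17.png',c['pixels'][:,:,::-1])"; python3 -m jog '[[-5,60,20,-10,40],[-10,120,40,-20,40],[-15,180,50,-30,40],[-20,240,50,-40,40],[-20,300,50,-50,40],[-20,360,50,-60,40],[-15,420,50,-70,40],[-5,480,50,-80,40],[5,540,50,-82,40],[10,600,50,-82,40]]'; python3 -m jog '[[10,30,-20,0,40],[15,40,-20,0,40],[15,40,-20,0,40],[15,40,-20,0,40],[15,40,-20,0,40],[15,40,-20,0,40],[15,40,-20,0,40],[15,40,-20,0,40],[15,40,-20,0,40],[15,40,-20,0,40]]';  python3 - <<'E'
from h import *
st()
c=bot.read_camera("wrist");im=np.ascontiguousarray(c["pixels"]);cv2.imwrite('pics/w18.png',im[:,:,::-1])
hsv=cv2.cvtColor(im,cv2.COLOR_RGB2HSV);m=((hsv[...,0]>20)&(hsv[...,0]<32)&(hsv[...,1]>180)&(hsv[...,2]>120)).astype(np.uint8)
n,l,s,ce=cv2.connectedComponentsWithStats(m)
for i in range(1,n):
    if s[i,4]<300: continue
    ys,xs=np.where(l==i)
    P=np.array([back(c,(x,y),.010)[:2] for x,y in zip(xs,ys)])*1000
    r=cv2.minAreaRect(P.astype(np.float32));mu=P.mean(0);w,V=np.linalg.eigh(np.cov(P.T))
    print(s[i],np.round(ce[i]),'mean',mu.round(1),'rect',np.round(r[0],1),np.round(r[1],1),'ang',np.degrees(np.arctan2(V[1,1],V[0,1])))
E
```

```text
time: 39.6
tool_pos: [0.5341, -0.3783, 0.1706]
tcp_rot: [-1.567, -0.026, 0.034]
wrist_force: [0.3, -0.9, 0.1]
width: 0.315
t 39.6 pos [ 534.1 -378.3  170.6] jaw 92.21 down [-0.005  0.004 -1.   ] q [ -37.   17.   99.   -0.   64. -130.] F [ 0.3 -0.9  0.1] w 26.9
time: 40.9
tool_pos: [0.5457, 0.213, 0.2238]
tcp_rot: [-1.286, 1.076, -1.078]
wrist_force: [1.2, 0.0, 0.2]
width: 0.469
time: 42.15
tool_pos: [0.56, 0.251, 0.2022]
tcp_rot: [-1.288, 1.077, -1.077]
wrist_force: [0.4, -0.0, -0.2]
width: 0.467
t 42.15 pos [560.  251.  202.2] jaw 10.22 down [-0. -0. -1.] q [ 22.  11. 103.   0.  66.  12.] F [ 0.4 -0.  -0.2] w 39.9
[ 332  150   25   89 1680] [344. 195.] mean [577.9 278.4] rect [578.2 278. ] [20.7 83.1] ang 99.58471366976785
```

View pics/w17.png

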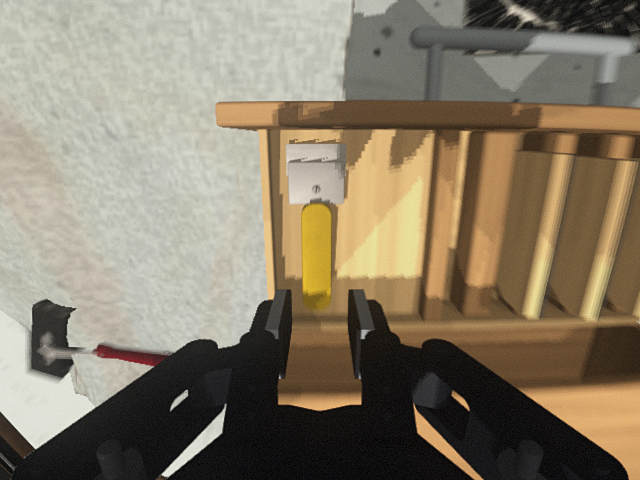

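View pics/w18.png

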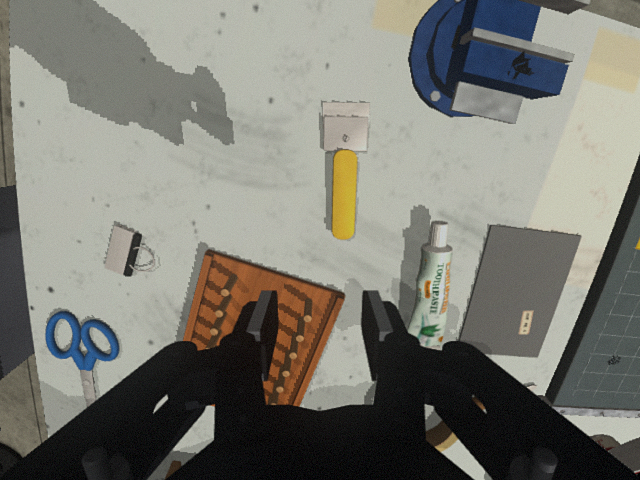

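```bash
python3 -m jog '[[8,18,-20,-0.6,36],[16.5,35.5,-60,-0.6,32],[16.5,35.5,-100,-0.6,32],[16.5,35.5,-135,-0.6,32],[16.5,35.5,-155,-0.6,32],[16.5,35.5,-168,-0.6,32],[16.5,35.5,-174,-0.6,32],[16.5,35.5,-174,-0.6,32],[16.5,35.5,-174,-0.6,32],[16.5,35.5,-174,-0.6,32]]';python3 -c "
from h import *
st()
c=bot.read_camera('wrist');cv2.imwrite('pics/w19.png',c['pixels'][:,:,::-1])"; python3 -m jog '[[0,0,0,0,0],[0,0,0,0,0],[0,0,0,0,0],[0,0,0,0,0],[0,0,0,0,0],[0,0,0,0,0],[0,0,10,0,0],[0,0,50,0,0],[0,0,100,0,0],[0,0,140,0,0]]' 50; python3 -c "
from h import *
st()
c=bot.read_camera('wrist');cv2.imwrite('pics/w20.png',c['pixels'][:,:,::-1])"
```

```text
time: 43.45
tool_pos: [0.5773, 0.2867, 0.0294]
tcp_rot: [-1.282, 1.084, -1.085]
wrist_force: [0.9, -0.6, 0.5]
width: 0.375
t 43.45 pos [577.3 286.7  29.4] jaw 9.61 down [ 0.002  0.001 -1.   ] q [ 24.  24. 106.  -0.  50.  15.] F [ 0.9 -0.6  0.5] w 32.1
time: 44.75
tool_pos: [0.5765, 0.2864, 0.1701]
tcp_rot: [-1.283, 1.084, -1.085]
wrist_force: [-0.7, -0.4, -0.7]
width: 0.238
t 44.75 pos [576.5 286.4 170.1] jaw 9.62 down [ 0.  0. -1.] q [ 24.  15. 101.   0.  64.  15.] F [-0.7 -0.4 -0.7] w 20.4
```

View pics/w19.png

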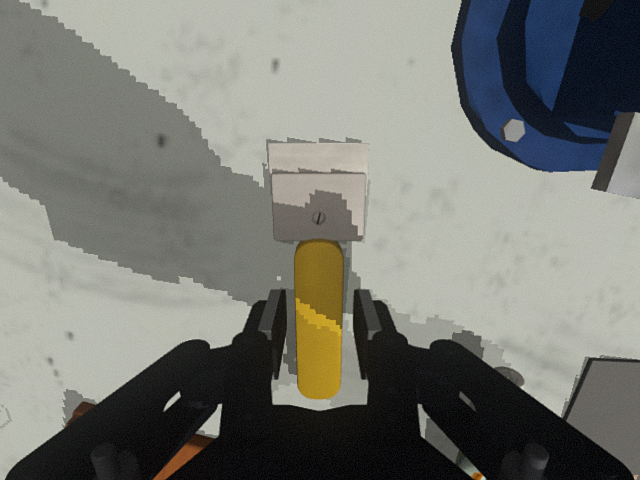

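View pics/w20.png

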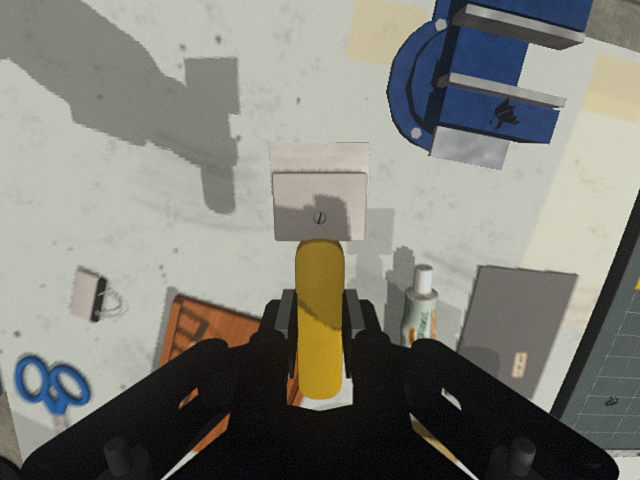

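```bash
python3 -m jog '[[-5,-20,0,0,0],[-15,-70,0,6,0],[-25,-130,0,14,0],[-35,-190,0,24,0],[-45,-250,0,34,0],[-50,-310,0,44,0],[-55,-370,0,54,0],[-55,-420,0,64,0],[-52,-450,0,72,0],[-52,-450,0,72,0]]' ; python3 -m jog '[[2,-60,0,5,0],[5,-120,0,10.7,0],[10,-160,0,10.7,0],[10,-167,0,10.7,0],[10,-167,0,10.7,0],[10,-167,0,10.7,0],[10,-167,0,10.7,0],[10,-167,0,10.7,0],[10,-167,0,10.7,0],[10,-167,0,10.7,0]]' ;  python3 -c "
from h import *
st()
c=bot.read_camera('wrist');crop(c,'w21',190,90,260,260,2.3)"
```

```text
time: 46.05
tool_pos: [0.5224, -0.1659, 0.1664]
tcp_rot: [-1.567, 0.121, -0.115]
wrist_force: [-0.3, 0.3, 0.1]
width: 0.235
time: 47.3
tool_pos: [0.5346, -0.3305, 0.1684]
tcp_rot: [-1.571, -0.032, 0.032]
wrist_force: [-0.4, -0.5, -1.0]
width: 0.237
t 47.3 pos [ 534.6 -330.5  168.4] jaw 92.32 down [ 0. -0. -1.] q [ -34.   14.  103.   -0.   63. -126.] F [-0.4 -0.5 -1. ] w 20.3
```

View pics/w21.png

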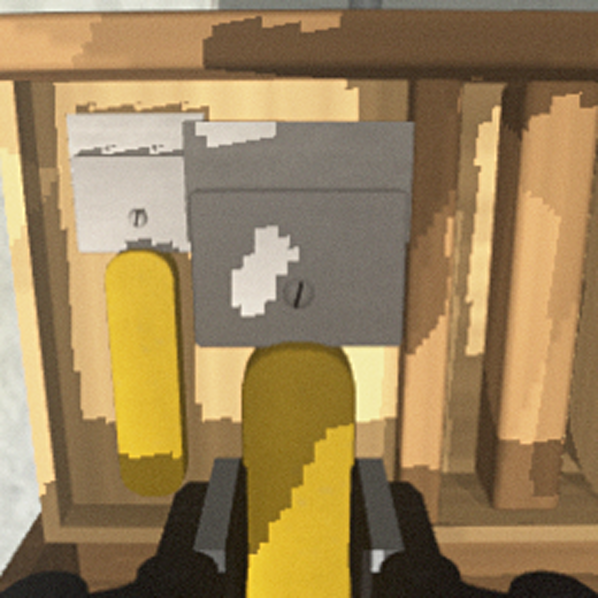

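```bash
python3 - <<'E'
from h import *
c=bot.read_camera("wrist")
a=np.radians(2.3);o=np.array([698,-255.5])
f=lambda X:np.round([np.cos(a)*(X[0]-o[0])+np.sin(a)*(X[1]-o[1]),-np.sin(a)*(X[0]-o[0])+np.cos(a)*(X[1]-o[1])],1)
B=lambda u,v,z:f(back(c,(190+(u+.5)/2.3-.5,90+(v+.5)/2.3-.5),z)*1000)
for n,u,v,z in [("panel in",300,80,.114),("b blade L",67,114,.045),("b blade R",205,114,.045),("b blade Rrear",195,252,.046),("b handle end",155,495,.053),("a bladeL",184,122,.141),("a bladeR",413,122,.141),("divfloor top",410,85,.058),("divL",402,400,.058)]: print(n,B(u,v,z))
print("tcp",f(np.array([534.6,-330.5])))
E
```

```text
panel in [-249.5  -69.2]
b blade L [-242.4 -139.8]
b blade R [-242.1  -97.8]
b blade Rrear [-200.1 -102.3]
b handle end [-117.9 -118.5]
a bladeL [-241.3  -90.4]
a bladeR [-241.2  -48.6]
divfloor top [-250.1  -37.9]
divL [-154.6  -36.5]
tcp [-166.3  -68.4]
```

```bash
python3 -m jog '[[0,1.5,-20,0,0],[0,1.5,-45,0,0],[0,1.5,-65,0,0],[0,1.5,-80,0,0],[0,1.5,-88,0,0],[0,1.5,-93,0,0],[0,1.5,-96,0,0],[0,1.5,-98,0,0],[0,1.5,-98,0,0],[0,1.5,-98,0,0]]';python3 -c "
from h import *
st()"; python3 -m jog '[[0,0,0,0,0],[0,0,0,0,27],[0,0,0,0,27],[0,0,0,0,27],[0,0,0,0,27],[0,0,15,0,27],[0,0,40,0,27],[0,0,80,0,27],[0,0,110,0,27],[0,0,110,0,27]]' ; python3 -c "
from h import *
st()
c=bot.read_camera('wrist');cv2.imwrite('pics/w22.png',c['pixels'][:,:,::-1])"
```

```text
time: 48.65
tool_pos: [0.535, -0.3294, 0.0711]
tcp_rot: [-1.571, -0.033, 0.031]
wrist_force: [-0.7, 0.8, 2.1]
width: 0.236
t 48.65 pos [ 535.  -329.4   71.1] jaw 92.31 down [ 0.001 -0.001 -1.   ] q [ -34.   20.  107.    0.   53. -126.] F [-0.7  0.8  2.1] w 20.2
time: 49.9
tool_pos: [0.5369, -0.3306, 0.1853]
tcp_rot: [-1.575, -0.037, 0.026]
wrist_force: [0.8, -0.5, 0.4]
width: 0.31
t 49.9 pos [ 536.9 -330.6  185.3] jaw 92.31 down [ 0.007 -0.005 -1.   ] q [ -34.   13.  102.    0.   64. -126.] F [ 0.8 -0.5  0.4] w 26.5
```

View pics/w22.png

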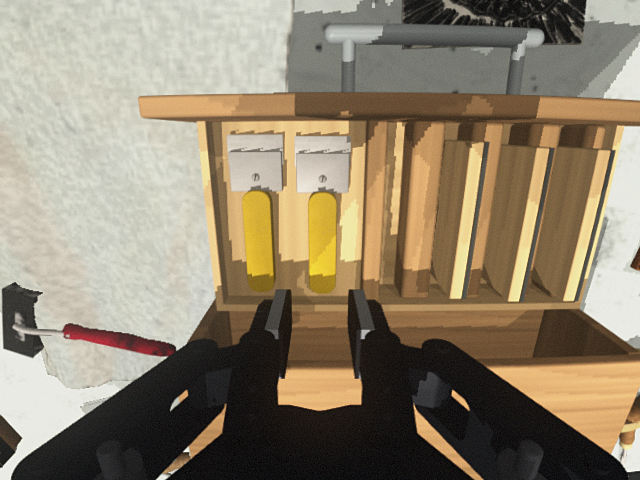

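```bash
python3 -m jog '[[-15,7,0,-10,22],[-30,14,0,-20,22],[-45,21,0,-30,22],[-60,28,0,-40,22],[-75,35,0,-50,22],[-90,42,0,-60,22],[-105,50,0,-70,22],[-120,57,0,-80,22],[-135,63,0,-90,22],[-135,63,-15,-90,22]]' ; python3 -m jog '[[0,0,0,0,22],[0,0,0,0,22],[0,0,0,0,22],[0,0,0,0,22],[0,0,0,0,22],[0,0,0,0,22],[0,0,0,0,22],[0,0,0,0,22],[0,0,0,0,22],[0,0,0,0,22]]';python3 -c "
from h import *
st()
c=bot.read_camera('wrist');cv2.imwrite('pics/w23.png',c['pixels'][:,:,::-1])"
```

```text
time: 51.2
tool_pos: [0.3989, -0.2658, 0.1646]
tcp_rot: [-1.229, 1.178, -1.179]
wrist_force: [0.3, -0.8, -0.8]
width: 0.261
time: 52.45
tool_pos: [0.3995, -0.2661, 0.1653]
tcp_rot: [-1.228, 1.179, -1.179]
wrist_force: [-0.0, 1.1, 0.4]
width: 0.259
t 52.45 pos [ 399.5 -266.1  165.3] jaw 2.31 down [ 0. -0. -1.] q [-37.  -2. 121.  -0.  61. -39.] F [-0.   1.1  0.4] w 22.1
```

View pics/w23.png

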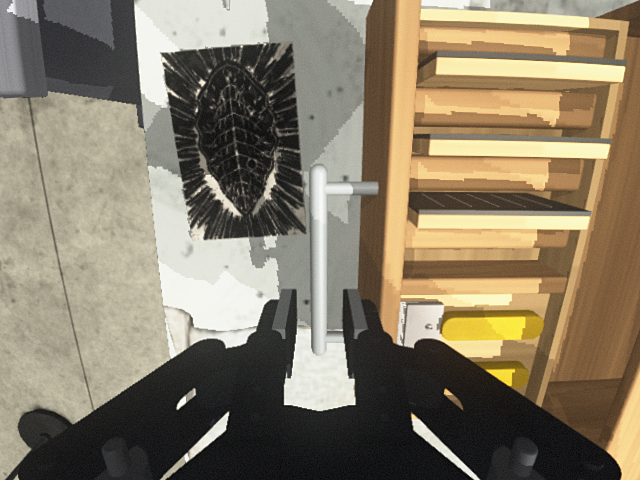

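```bash
python3 -m jog '[[0,0,-20,0,22],[0,0,-40,0,22],[0,0,-58,0,22],[0,0,-66,0,22],[0,0,-66,0,22],[0,0,-66,0,0],[0,0,-66,0,0],[0,0,-66,0,0],[0,0,-66,0,0],[0,0,-66,0,0]]' 40; python3 -c "
from h import *
st()"; python3 -m jog '[[4,0.2,0,0,0],[12,0.5,0,0,0],[24,1,0,0,0],[38,1.6,0,0,0],[52,2.2,0,0,0],[66,2.7,0,0,0],[80,3.3,0,0,0],[94,3.9,0,0,0],[104,4.3,0,0,0],[110,4.5,0,0,0]]' ; python3 -m jog '[[6,0.2,0,0,0],[14,0.6,0,0,0],[22,0.9,0,0,0],[29,1.2,0,0,0],[34,1.4,0,0,0],[38,1.5,0,0,0],[41,1.6,0,0,0],[41,1.6,0,0,0],[41,1.6,0,0,0],[41,1.6,0,0,0]]'; python3 -c "
from h import *
st()
c=bot.read_camera('wrist');cv2.imwrite('pics/w24.png',c['pixels'][:,:,::-1])"
```

```text
time: 53.75
tool_pos: [0.3998, -0.2663, 0.0998]
tcp_rot: [-1.228, 1.179, -1.18]
wrist_force: [-1.4, 0.8, 3.8]
width: 0.11
t 53.75 pos [ 399.8 -266.3   99.8] jaw 2.31 down [ 0.001 -0.    -1.   ] q [-37.   3. 124.  -0.  53. -39.] F [-1.4  0.8  3.8] w 9.4
time: 55.0
tool_pos: [0.5104, -0.2615, 0.0998]
tcp_rot: [-1.228, 1.179, -1.18]
wrist_force: [-2.3, 0.8, 6.5]
width: 0.111
time: 56.25
tool_pos: [0.5514, -0.2598, 0.0998]
tcp_rot: [-1.227, 1.178, -1.18]
wrist_force: [-0.5, 2.0, 5.0]
width: 0.11
t 56.25 pos [ 551.4 -259.8   99.8] jaw 2.3 down [ 0.002  0.    -1.   ] q [-28.  16. 108.   0.  56. -30.] F [-0.5  2.   5. ] w 9.4
```

View pics/w24.png

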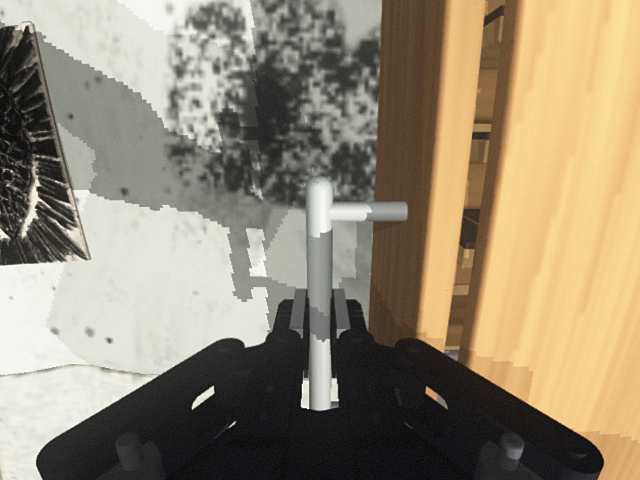

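```bash
python3 -m jog '[[1,0,0,0,0],[2,0.1,0,0,0],[4,0.2,0,0,0],[5,0.2,0,0,0],[6,0.2,0,0,0],[7,0.3,0,0,0],[9,0.3,0,0,0],[10,0.3,0,0,0],[11,0.3,0,0,0],[11,0.3,0,0,0]]' ; python3 -c "
from h import *
st()
c=bot.read_camera('wrist');cv2.imwrite('pics/w25.png',c['pixels'][:,:,::-1])"
```

```text
time: 57.55
tool_pos: [0.5585, -0.2595, 0.0998]
tcp_rot: [-1.232, 1.185, -1.175]
wrist_force: [-11.7, 1.5, 13.6]
width: 0.108
t 57.55 pos [ 558.5 -259.5   99.8] jaw 2.34 down [-0.007  0.001 -1.   ] q [-27.  17. 107.  -0.  56. -29.] F [-11.7   1.5  13.6] w 9.2
```

View pics/w25.png

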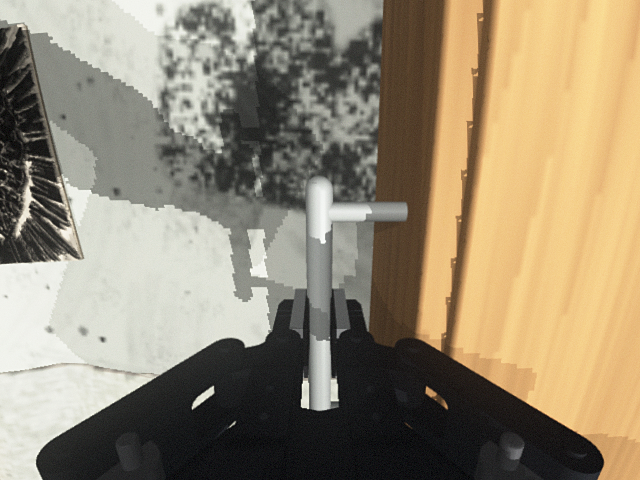

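```bash
python3 -m jog '[[0,0,0,0,22],[0,0,0,0,22],[0,0,0,0,22],[0,0,0,0,22],[-4,0,0,0,22],[-4,0,0,0,22],[-4,0,20,0,22],[-4,0,50,0,22],[-4,0,90,0,22],[-4,0,120,0,22]]' ; python3 -m jog '[[-30,0,20,0,22],[-60,-30,20,0,22],[-100,-70,20,0,22],[-140,-110,20,0,22],[-150,-160,20,0,22],[-160,-210,20,0,22],[-160,-230,20,0,22],[-160,-230,20,0,22],[-160,-230,20,0,22],[-160,-230,20,0,22]]' ; python3 -c "
from h import *
st()
c=bot.read_camera('top');cv2.imwrite('pics/top9.png',c['pixels'][:,:,::-1]);crop(c,'t25',350,120,170,125,4.6)
c=bot.read_camera('scene');crop(c,'s25',100,80,360,320,1.8)
h0=0"
```

```text
time: 58.85
tool_pos: [0.5584, -0.2601, 0.2232]
tcp_rot: [-1.227, 1.176, -1.182]
wrist_force: [0.6, -0.2, -0.5]
width: 0.255
time: 60.1
tool_pos: [0.3981, -0.4882, 0.2394]
tcp_rot: [-1.228, 1.178, -1.178]
wrist_force: [-0.2, -0.8, -0.2]
width: 0.254
t 60.1 pos [ 398.1 -488.2  239.4] jaw 2.41 down [-0.     0.001 -1.   ] q [-53.  11.  99.   0.  70. -55.] F [-0.2 -0.8 -0.2] w 21.7
```

View pics/top9.png

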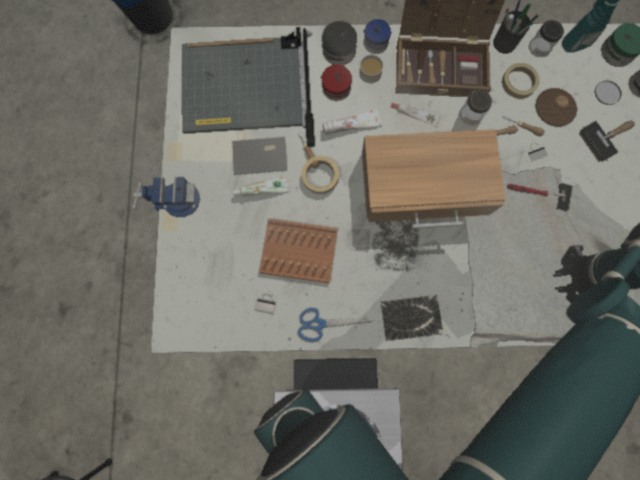

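View pics/t25.png

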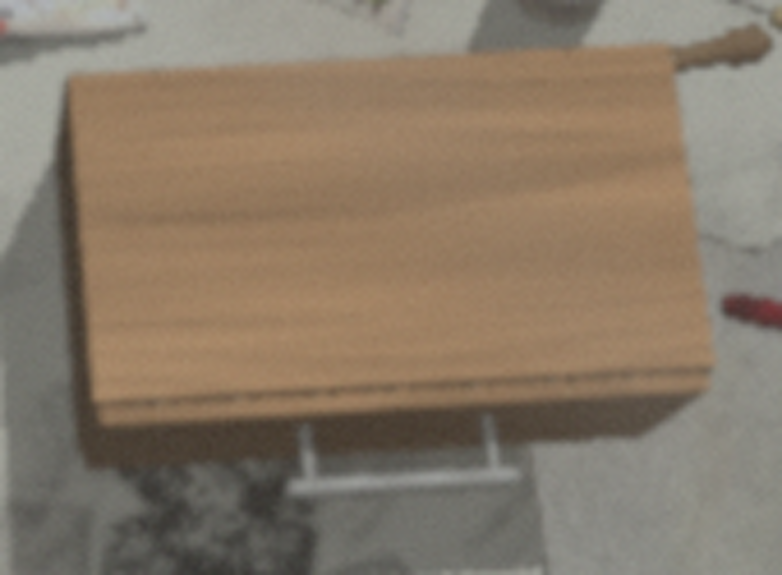

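View pics/s25.png

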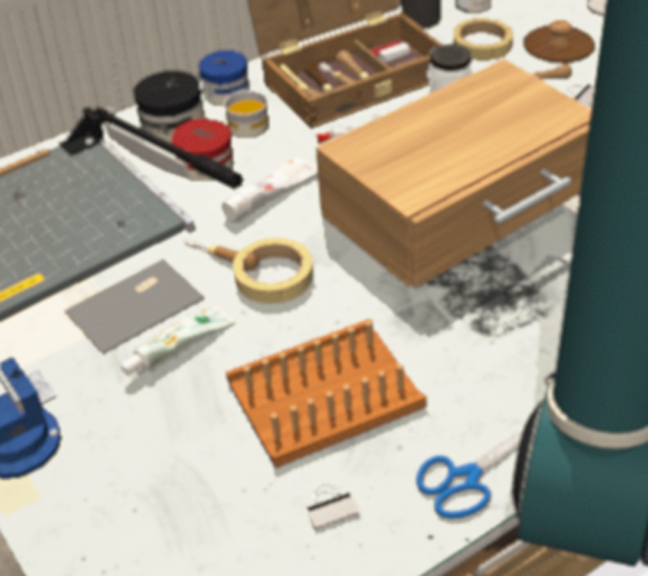

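```bash
python3 -c "
from h import *
c=bot.read_camera('top')
for p in [(290,489),(518,475)]: print(back(c,(350+(p[0]+.5)/4.6-.5,120+(p[1]+.5)/4.6-.5),.09))
print(bot.finish_job())"
```

```text
[ 0.55411498 -0.19855422  0.09      ]
[ 0.56005847 -0.32445892  0.09      ]
the job is handed in; nothing more can be done
None
```

The job is done and handed in at about 60 s of robot time.

- **Drawer and contents:** I opened the drawer to its stop and lifted the three blocks that were present out of the rack. They stand upright in grooves 0, 1 and 2. Both scrapers lie flat, side by side, in the tray. `scraper_a` had been knocked about 35 mm aside during the run, so I measured it again before gripping it.
- **Closing:** I pushed the drawer shut by its handle until it met the stop, at about 12 N. The handle stopped 165.4 mm in from the fully open stop; the slide's full travel is 165 mm.

**Last checks:**
- **Before closing:** the wrist picture showed three upright blocks and two flat scrapers in their places.
- **After closing:** the top and scene pictures show the drawer shut, the rack empty and the clip, tube and other things where they were. The top camera puts the handle at x ≈ 0.557 m, which agrees with shut to about 2 mm.
- **Not seen:** I could not see the blocks and scrapers again once the drawer was closed.
- **Disagreement:** while I worked, the open drawer crept in by several millimetres. The cameras read it about 155–157 mm open, against about 163 mm when I let go of the handle. I allowed for this when placing the scrapers.

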